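# Pack a marker and eraser into a drawer-style gift box

## Robot

A 6-joint arm with a two-finger parallel gripper is mounted at the origin on the work surface. World frame = base frame: x ahead of the robot, y to its left, z up, the work surface at z = 0. Lengths are in m, angles in rad, forces in N, time in s.
With the tool pointing down it reaches from about 0.35 to 0.975 m from the base axis. Payload 4.9 kg.
Tool frame: the origin (TCP) lies midway between the tips of the shut fingers; the grasp point (between the pads) lies 19 mm behind it (ctrl.hold_point_z is the distance from the TCP to the grasp point, in m); z points along the fingers, y is the line along which they close (so a half turn about z gives the same grasp; the last joint's range is limited). The gripper opens to 85 mm and grips with 20 to 120 N. Pads are 22 mm wide; open, the fingers measure 114 mm over their backs; the gripper's body (76 mm by 85 mm) begins 54 mm behind the grasp point. The pads swing forward as they close: fully open they stand 13 mm farther back than shut.
Start: joints at [-1.349, 0.053, 1.613, -0, 1.476, -0.119], TCP at [0.209, -0.589, 0.202] pointing down, gripper open.
Joint ranges: [-3.01, 3.01], [-1.01, 2.22], [0.06, 2.58], [-1.02, 4.17], [0.09, 2.62], [-3.14, 3.14]. Speed limits (rad/s): [2.57, 2.57, 3.14, 3.14, 3.14, 3.14].

## Interface

Orientations are given as a rotation vector (axis times angle).
In Python, from station import status, viewer, finish_job, ctrl gives the robot as it stands.
- The arm moves only by the shell command python3 -m jog 'ROWS' [FORCE]. ROWS is JSON, a list of rows, each a list of 7 numbers: the turn, a rotation vector about the tool's x, y, z each as a share of 5 degrees, from -1 to 1, then the shift along the tool's x, y, z each as a share of 30 mm, from -1 to 1, then the opening, from -1 (shut) to 1 (fully open). A call has 1 to 5 rows; each row shifts and turns the commanded pose from where the row before left it, along the tool's axes as they then stand; what a row does not reach is not made up. A row lasts 1/8 s, in which the tool goes at most 62.5 mm and 10.7 degrees, less where a joint would pass 70% of its speed; a pose out of reach is approached as far as the arm can. A call with a number of a shift or a turn outside -1 to 1 is refused whole. A call with a gripper value outside its range is refused whole. The fingers move at their own pace and stop on an object; FORCE is the grip in N (left out, the last holds). Time passes only in rows, so rows that do not move let the fingers close. It gives the time, the measured TCP pose, the force, the opening and the grip force at its end, in the units of the state.
- status.get_obs(): the state, without advancing time (a new reading comes with each control period).
- viewer.get_image(name): name is "side" or "top" or "wrist"; returns a dict with "img" (384x512x3 uint8, red, green, blue), "fovy" (degrees; the focal length in pixels is half the picture's height over the tangent of half this angle, whatever the lens; pixels are square), "cx", "cy" (the principal point, pixels), "rvec" (rotation vector, rad) and "tvec" (3), from world to camera coordinates, as OpenCV has them. Camera axes: x right, y down, z forward; pixel columns grow to the right and rows downward; lengths in m; the calibration is good to about 2 mm. A picture is of the moment at which its call begins. There is no depth.
- finish_job(): hands the job in; it is judged then, once.
The state is a dict: "t": time; "q": joint angles; "dq": joint speeds; "effort": joint torques, N m; "tool_pos": TCP position; "tool_rot": TCP orientation; "contact_force": force on the tool from outside, world axes, zero at the start; "wrist_torque": the same for the moment, N m; "opening": finger opening in m; "grip_force": force on a finger pad.
Only numpy, scipy, OpenCV 4.12 (cv2) and the standard library are available. Lean on these libraries where they do the work, as an engineer would, in place of code of your own. Each camera call takes 0.05 s, during which the arm holds its last target. There are 200 camera calls.

## Task

Finish packing this gift box: pull the thick marker (not the slim pencil) up out of its pot and lay it flat in the long trough of the open tray, seat the eraser flush in the rectangular recess, then slide the tray fully shut. Keep the tray well open until both are in, do not knock over or shove either pot, and leave the pencil, toy car and tape roll as they are.

Things in the scene. Friction and masses are not known exactly. Their poses are not given: they have to be found in the camera images.
- marker: Thick round grey marker with a black cap, a plain cylinder 20 mm in diameter and 150 mm long, 35 g. It stands leaning about 33 degrees from vertical in the long direction of its pot, cap end up, about 60 mm of it beyond the rim. Origin: centre of its lower end; z runs along its axis to the cap end.
- marker_mid (a point): Middle of the marker, on its axis (75 mm from either end); z along its axis.
- pencil: Slim round wooden pencil, 10 mm in diameter and 150 mm long, leaning in the other pot in the same way. Not to be used. Origin: centre of its lower end, z along its axis.
- pot_marker: Open rectangular aluminium pot, 74 mm (own x) by 40 mm (own y), 78 mm tall, walls and floor 3 mm, loose on the bench, 350 g. It holds the marker, which leans towards its +x. Origin: centre of its underside; z up. The two pots look alike and may be in either place.
- pot_pencil: The like pot that holds the pencil, same size and frame.
- eraser: Black rubber eraser block with a white paper band, 46 mm (own x) by 36 mm (own y) by 22 mm tall, lying flat on the bench, 40 g. Origin: centre of its underside; z up.
- sleeve: Cardboard sleeve of the gift box, fixed to the bench, a flat box 215 mm long, 136 mm wide, 51 mm tall, open at the end nearest the robot. The tray slides in it. Origin: on the bench at the middle of the open mouth; x points into the sleeve, z up. The clear height inside is 47 mm above the bench.
- tray (a joint): How far the tray is pulled out of the sleeve, m: 0 fully shut, grows as it slides out towards the robot (the sleeve's -x), at most 0.21. It slides with about 2 N of friction.
- tray_front (a point): On the outer (robot) side of the tray's upright cardboard front panel, mid width, 30 mm above the bench. The panel is 6 mm thick, 136 mm wide and reaches from 2 to 50 mm above the bench. Axes as the sleeve.
- trough (a point): Centre of the floor of the long trough in the white tray: 162 mm long (x, along the slide), 28 mm wide (y), 14 mm deep. Its floor is 22 mm and the tray's top face 36 mm above the bench; the marker lying in it stands 6 mm proud. The trough's front end is 10 mm behind the front panel. Axes as the sleeve.
- recess (a point): Centre of the floor of the rectangular recess for the eraser in the tray: 51 mm (x) by 41 mm (y), 22 mm deep, so the eraser's top ends level with the tray's top face. Its floor is 14 mm above the bench. Axes as the sleeve.
- toy_car: Small blue toy car, 100 x 50 x 48 mm, a bystander. Origin: under its centre.
- tape_roll: Empty tape roll core, ring 90 mm across, 45 mm tall, a bystander. Origin: under its centre.
There are look-alikes about, which are no part of the job. Several things look just like the eraser: the one meant starts farthest to the robot's left. Of the things that look like the marker, the smallest one is meant.

How it is judged:
By the outcome, as a careful person would: the job done as asked, in the order asked, and still so for the second after the job is handed in, with the robot touching nothing.
It also fails if it takes over 72 s, if anything falls off the work surface, if the arm or the gripper's body presses on something with over 40 N, if the wrist force passes 120 N, or if a joint passes its speed limit or range.

## Working session

There is one attempt and no reset: what is moved stays moved. The work goes in short steps, Python scripts to look and compute and a shell command to move; the robot and the scene stay as the last step left them, time stands still between calls to the robot, and variables do not carry over. Pictures are saved under pics/ and viewed, at most 10 in all, crops included, and the job is handed in when it is done.

```bash
ls; mkdir -p pics; cat > h.py <<'E'
import numpy as np, cv2, json
from station import status, viewer, finish_job, ctrl
def snap(n,f):
    d=viewer.get_image(n); cv2.imwrite(f'pics/{f}.png',cv2.cvtColor(d['img'],cv2.COLOR_RGB2BGR))
    c={k:np.array(d[k]).tolist() for k in('fovy','cx','cy','rvec','tvec')}; json.dump(c,open(f'pics/{f}.json','w')); return d
def cam(f):
    c=json.load(open(f'pics/{f}.json')); R=cv2.Rodrigues(np.array(c['rvec']))[0]; t=np.array(c['tvec']).ravel()
    return R,t,192/np.tan(np.radians(c['fovy'])/2),c['cx'],c['cy']
def ray(f,u,v):
    R,t,F,cx,cy=cam(f); d=R.T@np.array([(u-cx)/F,(v-cy)/F,1]); return -R.T@t,d/np.linalg.norm(d)
def onz(f,u,v,z):
    o,d=ray(f,u,v); return o+d*(z-o[2])/d[2]
def proj(f,P):
    R,t,F,cx,cy=cam(f); p=R@np.array(P)+t; return [F*p[0]/p[2]+cx,F*p[1]/p[2]+cy]
def tri(*obs):
    A=np.zeros((3,3));b=np.zeros(3)
    for f,u,v in obs:
        o,d=ray(f,u,v);M=np.eye(3)-np.outer(d,d);A+=M;b+=M@o
    X=np.linalg.solve(A,b); return X,[np.round(np.array(proj(f,X))-(u,v),1) for f,u,v in obs]
def crop(f,x0,y0,x1,y1,g,s):
    im=cv2.imread(f'pics/{f}.png')[y0:y1,x0:x1]; cv2.imwrite(f'pics/{g}.png',cv2.resize(im,None,fx=s,fy=s,interpolation=cv2.INTER_CUBIC))
E
python3 - <<'E'
from h import *
a=snap('top','top0');b=snap('side','side0')
for f in('top0','side0'): print(f,cam(f)[2:],np.round(ray(f,256,192),3))
im=np.vstack([cv2.imread('pics/top0.png'),cv2.imread('pics/side0.png')])
print(status.get_obs(),ctrl.hold_point_z)
crop('top0',0,0,512,384,'top0b',1.5);crop('side0',0,0,512,384,'side0b',1.5)
E
```

```text
pics
top0 (np.float64(424.13884323250016), 263.25001510548867, 197.7534090465645) [[ 0.353  0.017  1.18 ]
 [ 0.141  0.051 -0.989]]
side0 (np.float64(499.23546927120327), 252.2259123093693, 199.5942501395838) [[-0.114  1.15   0.782]
 [ 0.41  -0.78  -0.472]]
{'t': 0.1, 'q': array([-1.34901924e+00,  5.32345406e-02,  1.61416451e+00,  9.85981299e-07,
        1.47602814e+00, -1.19032227e-01]), 'dq': array([-0.0001897 , -0.00188654, -0.00163882, -0.00208777,  0.00286858,
       -0.00067851]), 'effort': array([ 4.07483194e-04, -3.94899344e+01, -3.71364534e+01, -4.86587624e-05,
        3.89180146e-03, -3.53819723e-05]), 'tool_pos': array([ 0.20874872, -0.58844191,  0.20041626]), 'tool_rot': array([-3.09428492e+00, -5.32444080e-01,  1.46348945e-04]), 'contact_force': array([0.53689765, 0.13754962, 0.09462725]), 'wrist_torque': array([0.00458402, 0.05678931, 0.04254582]), 'grip_force': 0.0, 'opening': 0.08555318509286475} 0.0187
```

View pics/top0b.png

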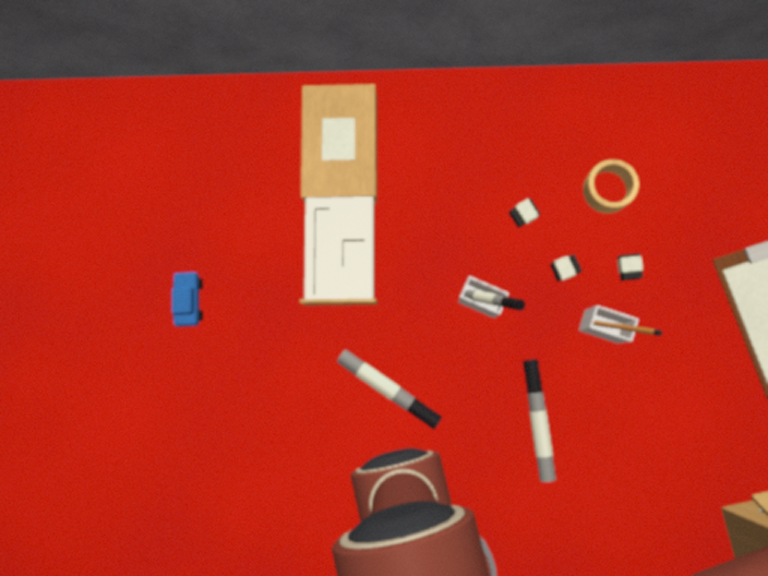

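View pics/side0b.png

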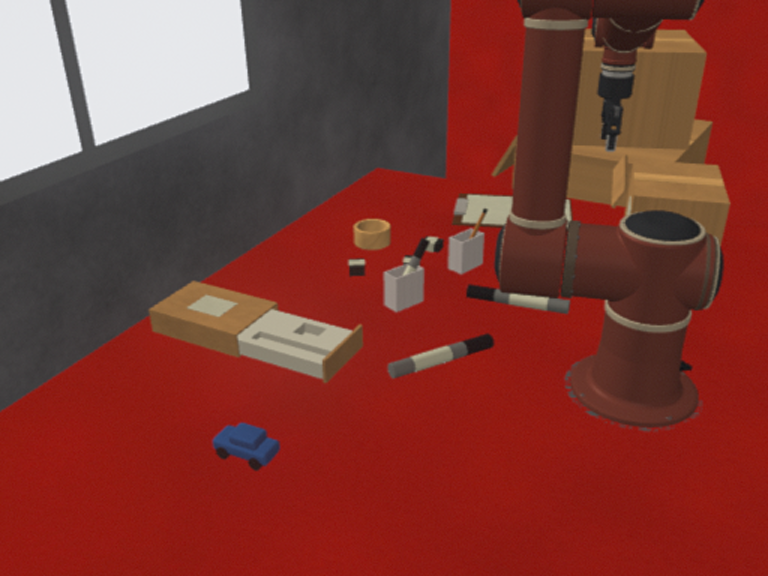

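The top view shows the sleeve and tray at (300-376, 85-302) in ×1.5 pixels, with the trough on the left side of the tray and the recess on the right. The marker's pot is at (484,297) with its cap at (522,304), and the pencil's pot is at (610,324). The leftmost eraser is at (525,211). I'll enlarge both views to measure.

```bash
python3 - <<'E'
from h import *
crop('top0',195,120,360,215,'tc',4.8);crop('side0',150,150,310,260,'sc',5)
E
```

```text
(no output)
```

View pics/tc.png

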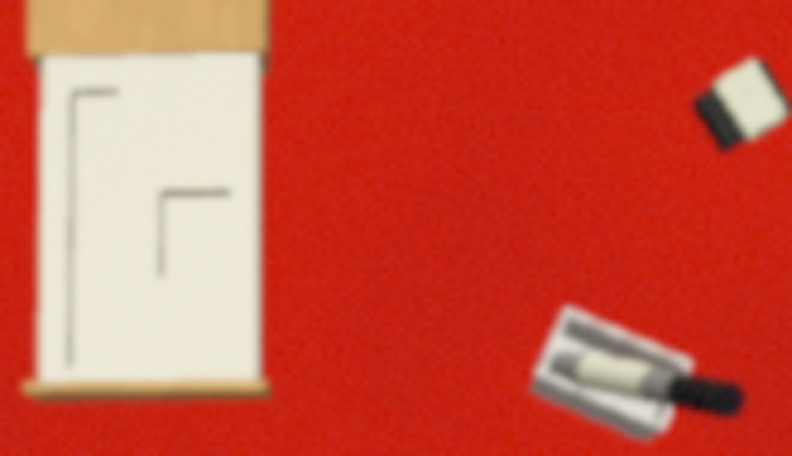

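View pics/sc.png

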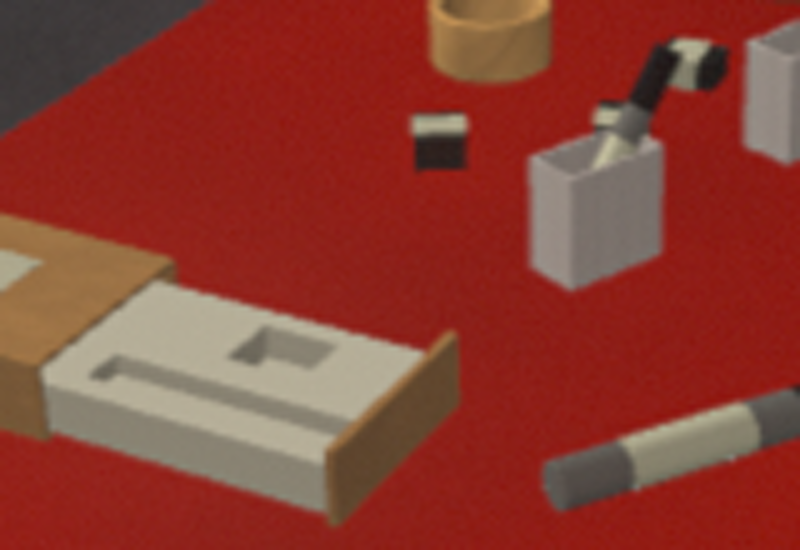

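```bash
python3 - <<'E'
from h import *
np.set_printoptions(precision=4,suppress=True)
T=lambda u,v:('top0',195+u/4.8-.4,120+v/4.8-.4)
S=lambda u,v:('side0',150+u/5-.4,150+v/5-.4)
def t(n,a,b): X,e=tri(T(*a),S(*b)); print(n,X,*e)
t('trough BL',(72,92),(90,376))
t('recess BL',(162,192),(228,357))
t('recess BR',(230,192),(265,327))
t('panel top L',(22,382),(328,452))
t('panel top R',(268,382),(455,333))
t('cap centre end',(737,401),(662,45))
t('cap/grey joint',(675,387),(640,108))
t('pot rim nearL?',(533,378),(573,178))
t('pot rim farL',(568,307),(530,157))
t('pot rim R',(660,428),(663,145))
for n,p,z in [('mouthL',(27,52),.051),('mouthR',(268,55),.051),('trFL',(68,365),.036),('panelL',(22,382),.05),('panelR',(268,382),.05),('recFL',(162,275),.036),('er1',(752,57),.022),('er2',(715,95),.022),('er3',(744,140),.022),('er4',(789,108),.022)]:
  print(n,onz(*T(*p),z))
for n,p,z in [('recBL',(228,357),.036),('BR',(265,327),.036),('FR',(335,347),.036),('FL',(310,368),.036),('er topL',(413,117),.022)]:
  print(n,onz(*S(*p),z))
print('sleeve far',[onz('top0',a/1.5,b/1.5,.051) for a,b in((302,86),(376,84))])
E
```

```text
trough BL [0.6674 0.204  0.0377] [-0. -0.] [0. 0.]
recess BL [0.6078 0.1519 0.0377] [-0.1 -0.2] [0.2 0. ]
recess BR [0.6075 0.1129 0.0369] [-0.2 -0.3] [0.3 0.1]
panel top L [0.4954 0.2282 0.0518] [0.2 0.4] [-0.5 -0.1]
panel top R [0.4942 0.0902 0.0509] [0.1 0.2] [-0.2 -0. ]
cap centre end [ 0.4742 -0.1549  0.1344] [-0.6 -1.4] [1.2 0.1]
cap/grey joint [ 0.4821 -0.1298  0.1002] [0.1 0.2] [-0.2 -0. ]
pot rim nearL? [ 0.4909 -0.0554  0.0833] [-0.  -0.1] [0.1 0. ]
pot rim farL [ 0.5304 -0.0754  0.0797] [-0.1 -0.2] [0.2 0. ]
pot rim R [ 0.4625 -0.1234  0.0814] [0.  0.1] [-0.1 -0. ]
mouthL [0.6877 0.2279 0.051 ]
mouthR [0.6831 0.0892 0.051 ]
trFL [0.508  0.2055 0.036 ]
panelL [0.4968 0.2292 0.05  ]
panelR [0.4948 0.0904 0.05  ]
recFL [0.5592 0.1517 0.036 ]
er1 [ 0.6846 -0.1907  0.022 ]
er2 [ 0.6624 -0.1686  0.022 ]
er3 [ 0.6353 -0.1844  0.022 ]
er4 [ 0.6538 -0.2109  0.022 ]
recBL [0.6102 0.1497 0.036 ]
BR [0.6094 0.1118 0.036 ]
FR [0.5608 0.1129 0.036 ]
FL [0.5615 0.139  0.036 ]
er topL [ 0.6855 -0.1949  0.022 ]
sleeve far [array([0.9   , 0.2266, 0.051 ]), array([0.9001, 0.0872, 0.051 ])]
```

```bash
cat >> h.py <<'E'
from scipy.spatial.transform import Rotation as Ro
def down(az,tilt=0):
    "tool x at azimuth az (deg) when down; then tilted about tool y by tilt deg (+: z swings towards tool +x)"
    a=np.radians(az); R=np.array([[np.cos(a),np.sin(a),0],[np.sin(a),-np.cos(a),0],[0,0,-1]])
    return Ro.from_matrix(R)*Ro.from_rotvec([0,np.radians(tilt),0])
def plan(pos,R,n=None,frm=None):
    o=status.get_obs(); p0,R0=(np.array(o['tool_pos']),Ro.from_rotvec(o['tool_rot'])) if frm is None else frm
    w=(R0.inv()*R).as_rotvec(); pr=R0.inv().apply(np.array(pos)-p0)
    k=n or int(np.ceil(max(np.abs(w).max()/np.radians(5),np.abs(pr).max()/.03)/.97))
    while 1:
        r=Ro.from_rotvec(w/k).as_matrix(); S=sum(np.linalg.matrix_power(r,i) for i in range(k)); p=np.linalg.solve(S,pr)
        row=np.r_[w/k/np.radians(5),p/.03]
        if np.abs(row).max()<=1 or n: break
        k+=1
    print(k,'rows',row.round(2).tolist()); return np.array(pos),R
def st():
    o=status.get_obs(); R=Ro.from_rotvec(o['tool_rot']).as_matrix()
    print('t',round(o['t'],2),'p',np.round(o['tool_pos'],4),'x',R[:,0].round(3),'z',R[:,2].round(3),'q',np.round(o['q'],2),'F',np.round(o['contact_force'],1),'op',round(o['opening'],4),o['grip_force'])
E
python3 - <<'E'
from h import *
print([a for a in dir(ctrl) if a[0]!='_'])
plan((.5,-.16,.33),down(67))
E
```

```text
['MotionError', 'hold_point_z']
18 rows [-0.0, -0.0, -0.53, 0.96, -0.24, -0.24]
```

```bash

python3 -m jog '[[0,0,-0.53,0.96,-0.24,-0.24,1],[0,0,-0.53,0.96,-0.24,-0.24,1],[0,0,-0.53,0.96,-0.24,-0.24,1],[0,0,-0.53,0.96,-0.24,-0.24,1],[0,0,-0.53,0.96,-0.24,-0.24,1]]'
python3 -m jog '[[0,0,-0.53,0.96,-0.24,-0.24,1],[0,0,-0.53,0.96,-0.24,-0.24,1],[0,0,-0.53,0.96,-0.24,-0.24,1],[0,0,-0.53,0.96,-0.24,-0.24,1],[0,0,-0.53,0.96,-0.24,-0.24,1]]'
python3 -m jog '[[0,0,-0.53,0.96,-0.24,-0.24,1],[0,0,-0.53,0.96,-0.24,-0.24,1],[0,0,-0.53,0.96,-0.24,-0.24,1],[0,0,-0.53,0.96,-0.24,-0.24,1],[0,0,-0.53,0.96,-0.24,-0.24,1]]'
python3 -m jog '[[0,0,-0.53,0.96,-0.24,-0.24,1],[0,0,-0.53,0.96,-0.24,-0.24,1],[0,0,-0.53,0.96,-0.24,-0.24,1],[0,0,0,0,0,0,1]]'
python3 - <<'E'
from h import *
st(); snap('wrist','w0'); crop('w0',0,0,512,384,'w0b',1.5); print(ray('w0',256,192))
E
```

```text
t: 0.72
tool_pos: [0.3248, -0.4951, 0.237]
tool_rot: [-3.012, -0.888, 0.0]
contact_force: [-0.3, -0.2, 0.8]
opening: 0.0852
grip_force: 0.0
t: 1.35
tool_pos: [0.4155, -0.3781, 0.273]
tool_rot: [-2.89, -1.23, 0.0]
contact_force: [0.1, -0.1, -0.3]
opening: 0.0855
grip_force: 0.0
t: 1.98
tool_pos: [0.477, -0.2435, 0.3091]
tool_rot: [-2.729, -1.555, 0.001]
contact_force: [0.1, -1.4, 0.3]
opening: 0.0852
grip_force: 0.0
t: 2.48
tool_pos: [0.4989, -0.1569, 0.3315]
tool_rot: [2.613, 1.742, 0.001]
contact_force: [-0.1, -1.1, 0.2]
opening: 0.0857
grip_force: 0.0
t 2.48 p [ 0.4989 -0.1569  0.3315] x [0.385 0.923 0.   ] z [ 0.001 -0.    -1.   ] q [-0.45 -0.24  1.67  0.    1.71 -0.05] F [-0.1 -1.1  0.2] op 0.0857 0.0
(array([ 0.53177527, -0.07892158,  0.50398092]), array([-0.13564844, -0.30502384, -0.94263458]))
```

View pics/w0b.png

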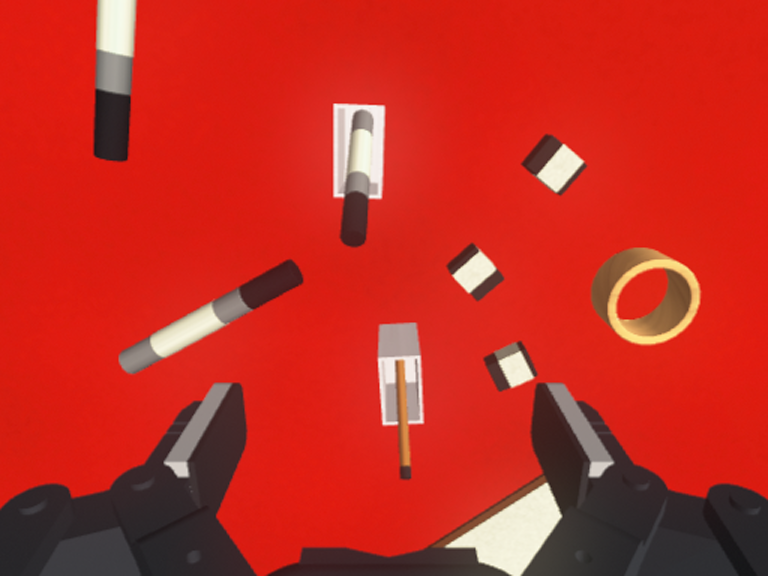

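The wrist view shows the marker's pot at (358,150) and its cap end at about (353,240). The target eraser is at (554,165), in ×1.5 pixels. I'll enlarge this part.

```bash
python3 - <<'E'
from h import *
crop('w0',210,60,400,200,'wc',4.2)
E
```

```text
(no output)
```

View pics/wc.png

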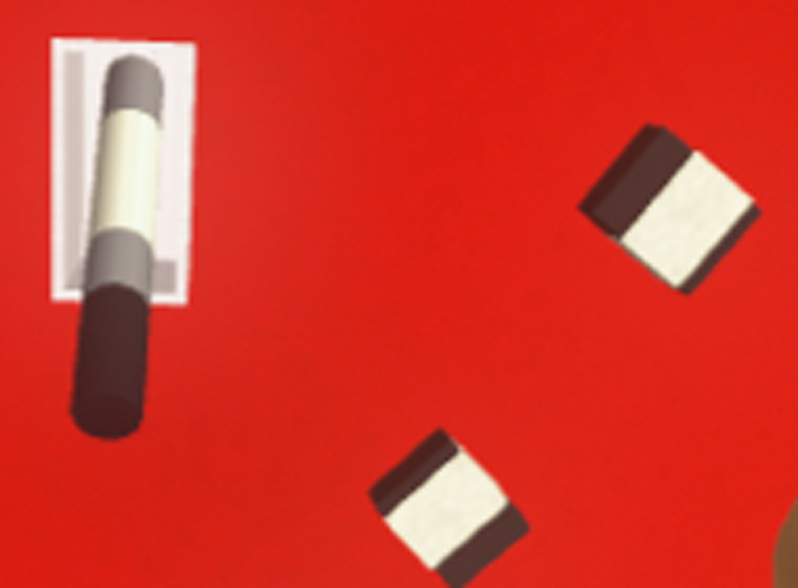

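```bash
python3 - <<'E'
from h import *
from scipy.optimize import least_squares
np.set_printoptions(precision=4,suppress=True)
T=lambda u,v:('top0',195+u/4.8-.4,120+v/4.8-.4)
S=lambda u,v:('side0',150+u/5-.4,150+v/5-.4)
W=lambda u,v:('w0',210+u/4.2-.4,60+v/4.2-.4)
L=[(T(582,367),T(730,401)),(S(610,155),S(662,55)),(W(135,85),W(106,415))]
def f(x):
    P=np.array([x[0],x[1],.1]);d=np.array([x[2],x[3],1]);r=[]
    for a,b in L:
        A=np.array(proj(a[0],P-.06*d));B=np.array(proj(a[0],P+.03*d));n=np.array([-(B-A)[1],(B-A)[0]]);n/=np.linalg.norm(n)
        r+=[n@(np.array(a[1:])-A),n@(np.array(b[1:])-A)]
    return r
s=least_squares(f,[.48,-.13,-.25,-.6]);x=s.x;d=np.array([x[2],x[3],1]);d/=np.linalg.norm(d);P=np.array([x[0],x[1],.1])
print('P',P,'d',d,'tilt',np.degrees(np.arccos(d[2])),'az',np.degrees(np.arctan2(d[1],d[0])),'res',s.fun)
# end along axis
for o in (T(732,400),W(106,415),S(662,48)):
    g=least_squares(lambda k:np.array(proj(o[0],P+k[0]*d))-o[1:],[.03]); print('cap end k',g.x,P+g.x*d,g.fun)
for n,o in (('cap joint',T(676,389)),('cj',W(116,292)),('low',W(134,62))):
    g=least_squares(lambda k:np.array(proj(o[0],P+k[0]*d))-o[1:],[.0]); print(n,g.x,P+g.x*d)
print('rim',[onz(*W(*p),.078)[:2] for p in((51,38),(197,44),(188,303),(51,299))])
print('er R',[onz(*W(*p),.022)[:2] for p in((760,210),(688,294),(692,152),(620,238))],'bot',[onz(*W(*p),0)[:2] for p in((578,207),(648,125))])
E
```

```text
P [ 0.4837 -0.1278  0.1   ] d [-0.2523 -0.5331  0.8076] tilt 36.14191155764195 az -115.32456429612937 res [ 0.342   0.5854 -0.2394 -0.2559 -0.0969 -0.1875]
cap end k [0.0479] [ 0.4716 -0.1533  0.1387] [ 0.0632 -0.285 ]
cap end k [0.0451] [ 0.4723 -0.1518  0.1364] [-0.1868 -0.0166]
cap end k [0.0414] [ 0.4732 -0.1499  0.1334] [0.8006 0.4171]
cap joint [0.0041] [ 0.4826 -0.13    0.1033]
cj [-0.0006] [ 0.4838 -0.1275  0.0995]
low [-0.1054] [ 0.5103 -0.0716  0.0149]
rim [array([ 0.4932, -0.0572]), array([ 0.5308, -0.0747]), array([ 0.4999, -0.1414]), array([ 0.4623, -0.1245])]
er R [array([ 0.6839, -0.1945]), array([ 0.6538, -0.2123]), array([ 0.6682, -0.1678]), array([ 0.638 , -0.1854])] bot [array([ 0.6325, -0.1744]), array([ 0.663 , -0.1574])]
```

```bash
python3 - <<'E'
from h import *
R=down(65,-56); z=R.as_matrix()[:,2]; print(z,R.as_matrix()[:,0])
G=np.array([.4783,-.1387,.1165])
a=plan(G-.09*z+[0,0,.06],R)
E
```

```text
[-0.35036642 -0.75136321 -0.5591929 ] [ 0.23632513  0.50680088 -0.82903757]
12 rows [0.02, -0.93, 0.03, 0.35, -0.07, 0.17]
```

```bash

python3 -m jog '[[0.02,-0.93,0.03,0.35,-0.07,0.17,1],[0.02,-0.93,0.03,0.35,-0.07,0.17,1],[0.02,-0.93,0.03,0.35,-0.07,0.17,1],[0.02,-0.93,0.03,0.35,-0.07,0.17,1]]' | head -1
python3 - <<'E'
from h import *
st()
R=down(65,-56); z=R.as_matrix()[:,2]
G=np.array([.4783,-.1387,.1165])
a=plan(G-.09*z+[0,0,.06],R)
E
```

```text
t: 3.02
t 3.02 p [ 0.5057 -0.1198  0.3051] x [ 0.376  0.869 -0.322] z [-0.133 -0.293 -0.947] q [-0.19 -0.17  1.68 -0.32  1.7   0.19] F [-0.2  0.2 -0.2] op 0.0854 0.0
8 rows [0.02, -0.93, 0.03, 0.35, -0.07, 0.16]
```

```bash

python3 -m jog '[[0.02,-0.93,0.03,0.35,-0.07,0.17,1],[0.02,-0.93,0.03,0.35,-0.07,0.17,1],[0.02,-0.93,0.03,0.35,-0.07,0.17,1]]' | head -1
python3 - <<'E'
from h import *
st()
for t in(-45,-50):
 R=down(65,t); z=R.as_matrix()[:,2]
 G=np.array([.4783,-.1387,.1165])
 a=plan(G-.09*z+[0,0,.03],R)
E
```

```text
t: 3.4
t 3.4 p [ 0.509  -0.0962  0.2787] x [ 0.339  0.77  -0.541] z [-0.226 -0.491 -0.841] q [-0.03 -0.07  1.68 -0.53  1.74  0.35] F [ 0.8 -0.1 -0.3] op 0.0855 0.0
3 rows [0.02, -0.82, 0.07, 0.57, -0.1, 0.53]
4 rows [0.02, -0.86, 0.05, 0.51, -0.08, 0.39]
```

```bash

python3 -m jog '[[0.02,-0.86,0.05,0.51,-0.08,0.39,1],[0.02,-0.86,0.05,0.51,-0.08,0.39,1],[0.02,-0.86,0.05,0.51,-0.08,0.39,1],[0.02,-0.86,0.05,0.51,-0.08,0.39,1],[0,0,0,0,0,0,1]]' | head -1
python3 - <<'E'
from h import *
st()
R=down(65,-50); z=R.as_matrix()[:,2]
G=np.array([.4783,-.1387,.1165])
b=plan(G-.06*z+[0,0,0],R)
plan(G+.009*z,R,None,b)
E
```

```text
t: 4.03
t 4.03 p [ 0.5058 -0.0753  0.2012] x [ 0.267  0.586 -0.765] z [-0.328 -0.692 -0.644] q [ 0.11  0.14  1.71 -0.73  1.78  0.57] F [-0.5  0.3 -0.3] op 0.0852 0.0
2 rows [-0.03, -0.01, 0.03, 0.34, 0.03, 0.79]
3 rows [0.0, 0.0, 0.0, 0.0, 0.0, 0.77]
```

```bash

python3 -m jog '[[-0.03,-0.01,0.03,0.34,0.03,0.79,1],[-0.03,-0.01,0.03,0.34,0.03,0.79,1],[0,0,0,0,0,0.77,1],[0,0,0,0,0,0.77,1],[0,0,0,0,0,0.77,1]]' | head -1
python3 -m jog '[[0,0,0,0,0,0,1]]' | head -1
python3 - <<'E'
from h import *
st()
R=down(65,-50); z=R.as_matrix()[:,2]
G=np.array([.4783,-.1387,.1165])
plan(G+.009*z,R)
snap('wrist','w1'); crop('w1',100,60,420,384,'w1b',1.8)
E
```

```text
t: 4.65
t: 4.78
t 4.78 p [ 0.4762 -0.1461  0.1138] x [ 0.277  0.582 -0.765] z [-0.321 -0.694 -0.644] q [-0.01  0.15  1.86 -0.77  1.58  0.61] F [ 0.9  0.5 -0.1] op 0.085 0.0
1 rows [0.03, -0.02, -0.06, 0.09, -0.04, 0.05]
```

View pics/w1b.png

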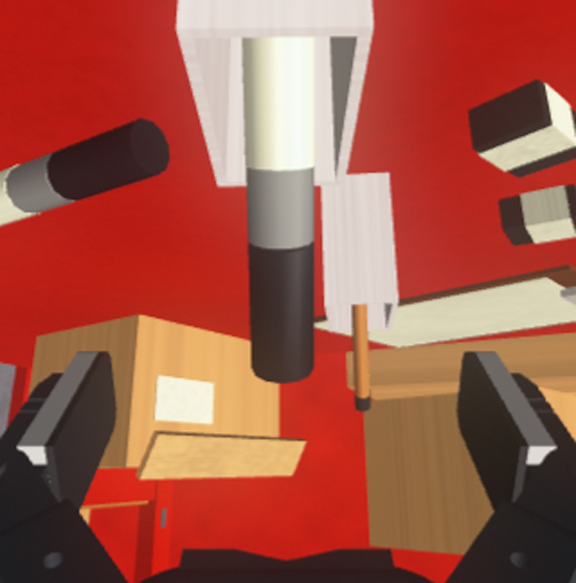

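```bash
python3 - <<'E'
from h import *
st(); R,t,F,cx,cy=cam('w1'); o=status.get_obs(); p=np.array(o['tool_pos']); M=Ro.from_rotvec(o['tool_rot']).as_matrix()
print('F',F,'marker depth',F*.02/(66/1.8),'tcp cam',R@p+t,'tool z in cam',R@M[:,2],'x',R@M[:,0])
for k in(-.02,0,.02): print(k,(np.array(proj('w1',p-.009*M[:,2]+k*M[:,0]))-[100,60])*1.8)
print('cap end',(np.array(proj('w1',[.472,-.152,.137]))-[100,60])*1.8)
E
```

```text
t 4.83 p [ 0.4772 -0.1456  0.1146] x [ 0.278  0.582 -0.764] z [-0.319 -0.695 -0.645] q [-0.01  0.15  1.86 -0.77  1.58  0.61] F [-0.  -0.9  0.1] op 0.0858 0.0
F 336.54588742935294 marker depth 0.18357048405237433 tcp cam [0.00030243 0.02407363 0.18991424] tool z in cam [ 0.00204112 -0.32514052  0.94566351] x [ 8.30181724e-04 -9.45664605e-01 -3.25142686e-01]
-0.02 [286.73218167 379.72781527]
0 [286.81853799 321.87435577]
0.02 [286.91131581 259.71887568]
cap end [280.73169598 384.75139135]
```

```bash

python3 -m jog '[[0,0,0,0,0,0,-1],[0,0,0,0,0,0,-1],[0,0,0,0,0,0,-1],[0,0,0,0,0,0,-1],[0,0,0,0,0,0,-1]]' 50
python3 -m jog '[[0,0,0,0,0,0,-1],[0,0,0,-0.3,0,-0.03,-1],[0,0,0,-0.6,0,-0.05,-1]]'
```

```text
t: 5.45
tool_pos: [0.4775, -0.1447, 0.1141]
tool_rot: [2.106, 1.339, -0.973]
contact_force: [0.2, -0.2, 0.8]
opening: -0.0001
grip_force: 0.0
t: 5.82
tool_pos: [0.4703, -0.1592, 0.1366]
tool_rot: [2.106, 1.34, -0.975]
contact_force: [-0.0, -0.3, -0.5]
opening: -0.0001
grip_force: 0.0
```

```bash
python3 - <<'E'
from h import *
st(); snap('wrist','w2'); crop('w2',100,0,420,384,'w2b',1.5)
E
```

```text
t 5.83 p [ 0.4703 -0.1592  0.1366] x [ 0.275  0.582 -0.765] z [-0.319 -0.695 -0.644] q [-0.03  0.1   1.87 -0.78  1.59  0.56] F [-0.  -0.3 -0.5] op -0.0001 0.0
```

View pics/w2b.png

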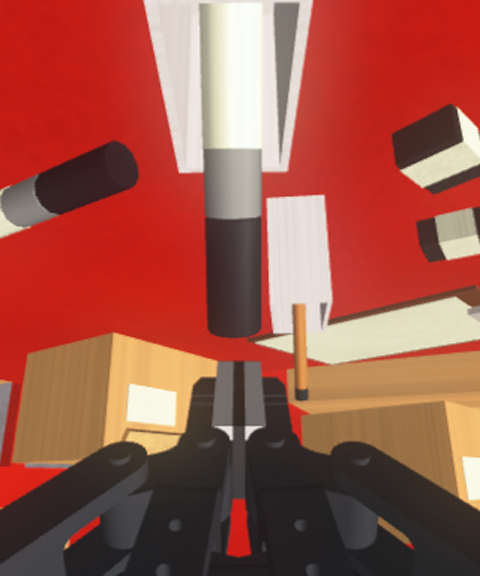

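```bash
python3 - <<'E'
from h import *
np.set_printoptions(precision=4,suppress=True)
W1=lambda u,v:('w1',100+u/1.8-.3,60+v/1.8-.3)
W2=lambda u,v:('w2',100+u/1.5-.3,v/1.5-.3)
for a,b in(((283,381),(234,336)),((280,246),(233,218)),((280,169),(232,149))): print(tri(W1(*a),W2(*b)))
print(tri(W1(283,381),('top0',195+742/4.8,120+403/4.8)))
d=np.array([-.2423,-.519,.82])
for f in('w1','w2'):print(f,proj(f,[.472,-.152,.137]),cam(f)[3:],proj(f,status.get_obs()['tool_pos']))
E
```

```text
(array([ 0.4753, -0.1459,  0.1366]), [array([-0.3,  0. ]), array([ 0.3, -0. ])])
(array([ 0.4833, -0.1279,  0.1004]), [array([0.2, 0. ]), array([-0.2, -0. ])])
(array([ 0.4891, -0.1155,  0.0821]), [array([-0.1, -0. ]), array([0.1, 0. ])])
(array([ 0.4688, -0.1599,  0.1346]), [array([-0.1, -0. ]), array([ 0., -0.])])
w1 [np.float64(255.96205332152806), np.float64(273.7507729704279)] (258.81662542769175, 188.7279018440355) [np.float64(260.8116057815669), np.float64(279.7128533935688)]
w2 [np.float64(255.2233586027791), np.float64(227.77582161802744)] (258.81662542769175, 188.7279018440355) [np.float64(260.1850935639561), np.float64(235.45511010871252)]
```

The jaws closed on nothing. The marker hasn't moved, and its axis sits a few mm deeper along the tool than I estimated. I'll reopen and go about 8 mm deeper.

```bash

python3 -m jog '[[0,0,0,-0.4,0,-0.1,1],[0,0,0,0,0,0,1],[0,0,0,0,0,0,1],[0,0,0,0,0,0,1],[0,0,0,0,0,0,1]]' | tail -2
python3 -m jog '[[0,0,0,0.6,0,0.2,1],[0,0,0,0.7,0,0.25,1],[0,0,0,0,0,0,1]]' |tail -2
python3 - <<'E'
from h import *
st()
E
python3 -m jog '[[0,0,0,0,0,0,-1],[0,0,0,0,0,0,-1],[0,0,0,0,0,0,-1],[0,0,0,0,0,0,-1],[0,0,0,0,0,0,-1]]' 50
```

```text
opening: 0.0852
grip_force: 0.0
opening: 0.0855
grip_force: 0.0
t 6.88 p [ 0.4734 -0.1498  0.1061] x [ 0.272  0.583 -0.766] z [-0.321 -0.695 -0.643] q [-0.02  0.16  1.87 -0.78  1.57  0.61] F [0.1 0.2 0.6] op 0.0855 0.0
t: 7.5
tool_pos: [0.475, -0.1504, 0.109]
tool_rot: [2.106, 1.338, -0.973]
contact_force: [0.1, 0.6, 0.7]
opening: 0.0001
grip_force: 0.0
```

```bash

python3 -m jog '[[0,0,0,0,0,-0.2,1],[0,0,0,0,0,0,1],[0,0,0,0,0,0,1],[0,0,0,0,0,0,1],[0,0,0,0,0,0,1]]' | tail -2
python3 - <<'E'
from h import *
st(); snap('wrist','w3'); crop('w3',100,60,420,384,'w3b',1.8)
E
```

```text
opening: 0.0855
grip_force: 0.0
t 8.12 p [ 0.4767 -0.1462  0.1126] x [ 0.277  0.582 -0.764] z [-0.318 -0.695 -0.645] q [-0.01  0.15  1.86 -0.77  1.58  0.61] F [-0.6 -0.4 -0.3] op 0.0855 0.0
```

View pics/w3b.png

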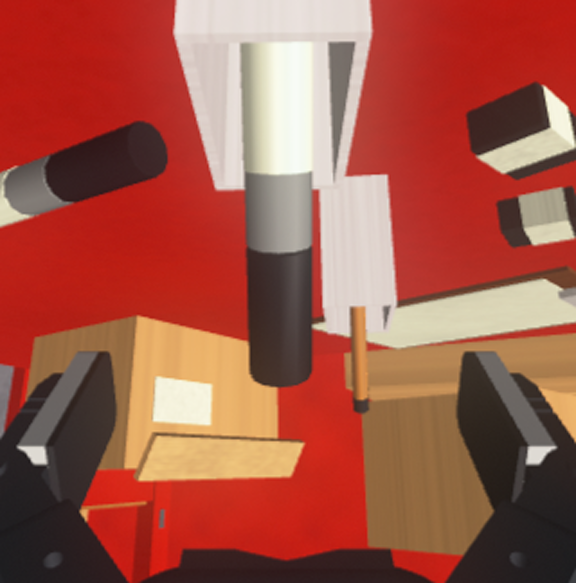

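The pot and marker haven't moved, with the cap joint at (280,250) in the crop. The apparent cap width of 62 px puts the axis ahead of the tips, so I'll advance 20 mm.

```bash

python3 -m jog '[[0,0,0,0,-0.1,0.35,1],[0,0,0,0,0,0.35,1],[0,0,0,0,0,0,1]]' | sed -n '2p;4p'
python3 -m jog '[[0,0,0,0,0,0,-1],[0,0,0,0,0,0,-1],[0,0,0,0,0,0,-1],[0,0,0,0,0,0,-1],[0,0,0,0,0,0,-1]]' 50
```

```text
tool_pos: [0.4661, -0.1601, 0.0981]
contact_force: [-0.4, 0.0, -0.9]
t: 9.18
tool_pos: [0.4677, -0.1594, 0.0994]
tool_rot: [2.106, 1.338, -0.972]
contact_force: [-0.2, 0.7, 1.1]
opening: 0.0001
grip_force: 0.7
```

```bash
python3 - <<'E'
from h import *
st(); snap('wrist','w4')
def edges(p,thr=12):
    g=np.gradient(p); out=[]
    for i in range(1,len(g)-1):
        if abs(g[i])>thr and abs(g[i])>=abs(g[i-1]) and abs(g[i])>abs(g[i+1]):
            a,b,c=abs(g[i-1:i+2]); out.append((round(i+.5*(a-c)/(a-2*b+c),1),round(g[i])))
    return out
for f,rows,c0 in(('w1',(150,175,190,210,250,262),256),('w2',(60,90,120,135,150,180,210),255),('w3',(150,175,190,212,250,262),255),('w4',(150,175,190,210,230),255),('w0',(78,85,95,110,120,135,145,155),236)):
    im=cv2.imread(f'pics/{f}.png').astype(float); gr=im[:,:,1]; r=im[:,:,2]
    print(f)
    for v in rows:
        s=r[v-1:v+2,c0-45:c0+45].mean(0); g=gr[v-1:v+2,c0-45:c0+45].mean(0)
        print(' row',v,'R',[(e+c0-45,k) for e,k in edges(s,15)],'G',[(e+c0-45,k) for e,k in edges(g,15)])
    col=im[:,c0-1:c0+2].mean((1,2)); print(' col',c0,edges(col,10))
E
```

```text
t 9.18 p [ 0.4677 -0.1594  0.0994] x [ 0.277  0.582 -0.764] z [-0.318 -0.695 -0.645] q [-0.03  0.15  1.89 -0.78  1.54  0.61] F [-0.2  0.7  1.1] op 0.0001 0.6681185681372881
w1
 row 150 R [(np.float64(216.89999999999998), 16), (np.float64(235.89999999999998), -42), (np.float64(285.5), -40), (np.float64(287.8), 41), (np.float64(293.1), -16)] G [(np.float64(216.8), 69), (np.float64(235.8), -40), (np.float64(285.4), -40), (np.float64(287.8), 39), (np.float64(293.1), -61)]
 row 175 R [(np.float64(236.89999999999998), -48), (np.float64(274.3), 19), (np.float64(278.2), 18)] G [(np.float64(273.8), -35), (np.float64(278.3), 65)]
 row 190 R [(np.float64(237.10000000000002), -43), (np.float64(274.2), 20), (np.float64(278.7), 20)] G [(np.float64(273.8), -35), (np.float64(278.7), 73)]
 row 210 R [(np.float64(237.89999999999998), -60), (np.float64(274.0), 55), (np.float64(279.2), 18)] G [(np.float64(279.2), 70)]
 row 250 R [(np.float64(238.89999999999998), -77), (np.float64(274.0), 56), (np.float64(295.1), -26), (np.float64(298.3), 28)] G [(np.float64(238.89999999999998), -57), (np.float64(296.3),
[... 5177 characters left out ...]
 row 120 R [(np.float64(224.8), -15), (np.float64(230.10000000000002), -53), (np.float64(246.0), 42)] G [(np.float64(221.8), 91), (np.float64(224.89999999999998), -20), (np.float64(230.10000000000002), -54), (np.float64(246.10000000000002), 42), (np.float64(254.7), -76)]
 row 135 R [(np.float64(228.7), -60), (np.float64(245.10000000000002), 63)] G []
 row 145 R [(np.float64(227.5), -55), (np.float64(244.60000000000002), 63)] G []
 row 155 R [(np.float64(226.5), -54), (np.float64(243.89999999999998), 66)] G []
 col 236 [(np.float64(69.1), 66), (np.float64(74.3), -40), (np.float64(86.5), 25), (np.float64(113.9), -37), (np.float64(127.0), -38), (np.float64(164.2), 20), (np.float64(366.0), -19)]
```

```bash
python3 - <<'E'
from h import *
p=np.array([.2087,-.5884,.2004])
for a in(0,.0187,.033): print(a,np.array(proj('side0',p+[0,0,a]))*1.5)
print('elapsed gripper')
im=cv2.imread('pics/side0.png'); c=im[60:115,398:418]
# dark column extents around gripper
for u in range(396,420,2): 
    col=im[50:120,u].astype(int).sum(1); print(u,[int(x) for x in col[20:60:2]])
E
```

```text
0 [605.59394019 163.80039466]
0.0187 [606.6503977  156.08498532]
0.033 [607.4657102  150.13068085]
elapsed gripper
396 [260, 255, 259, 256, 263, 258, 257, 257, 259, 253, 259, 257, 256, 260, 347, 336, 326, 317, 258, 258]
398 [258, 258, 256, 255, 255, 258, 261, 257, 255, 260, 261, 260, 258, 261, 346, 339, 323, 329, 262, 262]
400 [258, 252, 243, 210, 242, 240, 265, 257, 238, 242, 257, 231, 260, 263, 347, 341, 328, 327, 266, 258]
402 [129, 115, 101, 90, 104, 97, 188, 112, 98, 97, 83, 114, 258, 253, 342, 343, 330, 326, 269, 260]
404 [123, 119, 118, 119, 123, 121, 93, 103, 104, 100, 217, 229, 314, 274, 283, 318, 335, 326, 283, 257]
406 [123, 118, 118, 100, 95, 111, 114, 114, 113, 96, 162, 157, 122, 114, 101, 298, 336, 324, 306, 256]
408 [136, 121, 104, 107, 108, 106, 102, 220, 174, 105, 77, 112, 111, 103, 110, 300, 338, 323, 319, 256]
410 [152, 203, 173, 194, 124, 105, 102, 191, 163, 100, 133, 210, 228, 263, 326, 342, 338, 323, 330, 257]
412 [119, 197, 170, 168, 117, 108, 103, 116, 120, 110, 249, 261, 259, 259, 336, 350, 336, 328, 328, 331]
414 [207, 133, 136, 161, 173, 193, 196, 235, 256, 228, 263, 254, 259, 261, 332, 350, 344, 336, 361, 374]
416 [262, 261, 256, 260, 258, 260, 262, 262, 263, 263, 263, 258, 262, 265, 317, 351, 343, 318, 319, 320]
418 [262, 263, 262, 261, 265, 260, 261, 265, 258, 264, 257, 259, 251, 253, 311, 350, 344, 296, 285, 273]
```

Width and lateral-scale checks show the real fingertips sit about 25–32 mm behind the reported TCP. That explains the misses: the tips were still short of the marker. I'll advance further.

```bash

python3 -m jog '[[0,0,0,0,0,-0.2,1],[0,0,0,0,0,0,1],[0,0,0,0,0,0,1],[0,0,0,0,0,0,1]]' | sed -n '4,5p'
python3 -m jog '[[0,0,0,0,0,0.5,1],[0,0,0,0,0,0.5,1],[0,0,0,0,0,0,1]]' | sed -n '2p;4p'
python3 -m jog '[[0,0,0,0,0,0,-1],[0,0,0,0,0,0,-1],[0,0,0,0,0,0,-1],[0,0,0,0,0,0,-1],[0,0,0,0,0,0,-1]]' 50
```

```text
contact_force: [0.0, -0.4, -0.1]
opening: 0.0723
tool_pos: [0.4579, -0.177, 0.0821]
contact_force: [-0.6, -0.7, 0.7]
t: 10.72
tool_pos: [0.4601, -0.1762, 0.0839]
tool_rot: [2.106, 1.338, -0.973]
contact_force: [0.5, 0.8, 0.4]
opening: 0.0184
grip_force: 48.7
```

```bash

python3 -m jog '[[0,0,0,-0.3,0,-0.04,-1],[0,0,0,-0.6,0,-0.08,-1],[0,0,0,-0.8,0,-0.11,-1],[0,0,0,-0.9,0,-0.12,-1],[0,0,0,-0.9,0,-0.12,-1]]' | sed -n '2p;4,6p'
python3 -m jog '[[0,0,0,-0.9,0,-0.12,-1],[0,0,0,-0.5,0,-0.3,-1],[0,0,0,0,0,0,-1]]' | sed -n '2p;4,6p'
python3 - <<'E'
from h import *
st(); snap('wrist','w5'); snap('side','s5'); snap('top','t5')
def edges(p,thr=12):
    g=np.gradient(p); out=[]
    for i in range(1,len(g)-1):
        if abs(g[i])>thr and abs(g[i])>=abs(g[i-1]) and abs(g[i])>abs(g[i+1]): out.append((i,int(g[i])))
    return out
im=cv2.imread('pics/w5.png').astype(float)
print(edges(im[:,257:260].mean((1,2)),12))
for v in(100,150,190,210): print(v,edges(im[v-1:v+2,200:320,2].mean(0),15))
crop('w5',0,0,512,384,'w5b',1.0)
a=cv2.imread('pics/w5.png'); b=cv2.imread('pics/s5.png')[90:280,150:406]; c=cv2.imread('pics/t5.png')[100:290,190:446]
r=np.hstack([b,c]); cv2.imwrite('pics/mix.png',np.vstack([cv2.resize(a,(512,384)),r]))
E
```

```text
tool_pos: [0.4346, -0.2286, 0.1749]
contact_force: [0.7, 0.3, -0.4]
opening: 0.0185
grip_force: 48.8
tool_pos: [0.4282, -0.2436, 0.2153]
contact_force: [-0.1, -0.1, -0.5]
opening: 0.0187
grip_force: 48.8
t 11.72 p [ 0.4282 -0.2436  0.2153] x [ 0.28   0.581 -0.764] z [-0.316 -0.695 -0.645] q [-0.2  -0.1   1.93 -0.84  1.58  0.36] F [-0.1 -0.1 -0.5] op 0.0187 48.83922278881073
[(23, 43), (184, -37), (240, -47), (334, 19), (371, -21)]
100 [(32, -21), (85, -19), (102, -37), (106, 22)]
150 [(33, -20), (85, -27), (104, -28), (108, 22)]
190 [(35, -40), (84, 17)]
210 [(35, -54), (83, 24)]
```

View pics/mix.png

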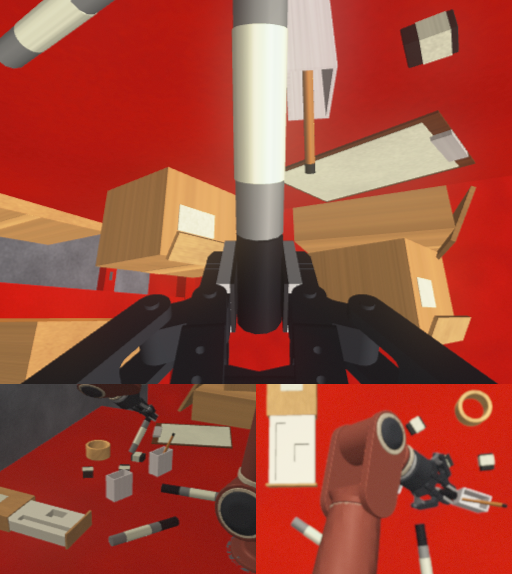

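The marker is held between the jaws, clear of its pot, and the pot is still standing. Next is the carry to the trough, with the path simulated first.

```bash
cat >> h.py <<'E'
def path(row,n,pts,frm=None):
    o=status.get_obs(); p,R=(np.array(o['tool_pos']),Ro.from_rotvec(o['tool_rot'])) if frm is None else frm
    row=np.array(row)
    for i in range(n):
        p=p+R.apply(row[3:6]*.03); R=R*Ro.from_rotvec(row[:3]*np.radians(5))
        print(i+1,p.round(3),*[(p+R.apply(q)).round(3) for q in pts])
    return p,R
E
python3 - <<'E'
from h import *
T=(np.array([.537,.191,.13]),down(0,-3))
plan(*T)
lo=np.array([.125,0,-.044+.011])
path([0.12,0.79,0.88]+[0]*3,0,[lo])
o=status.get_obs();p0,R0=np.array(o['tool_pos']),Ro.from_rotvec(o['tool_rot'])
import io,contextlib
b=io.StringIO()
with contextlib.redirect_stdout(b): plan(*T)
s=b.getvalue(); print(s); n=int(s.split()[0]); row=eval(s.split('rows')[1]); path(row,n,[[0,0,-.044],lo])
E
```

```text
13 rows [0.46, 0.64, 0.92, 0.9, -0.82, -0.31]
13 rows [0.46, 0.64, 0.92, 0.9, -0.82, -0.31]

1 [ 0.415 -0.21   0.198] [ 0.43  -0.182  0.228] [ 0.472 -0.116  0.129]
2 [ 0.407 -0.176  0.183] [ 0.422 -0.15   0.215] [ 0.475 -0.085  0.122]
3 [ 0.402 -0.141  0.17 ] [ 0.418 -0.118  0.204] [ 0.481 -0.054  0.116]
4 [ 0.401 -0.106  0.158] [ 0.416 -0.085  0.193] [ 0.489 -0.023  0.112]
5 [ 0.404 -0.07   0.147] [ 0.418 -0.051  0.184] [0.501 0.007 0.109]
6 [ 0.409 -0.034  0.138] [ 0.424 -0.018  0.176] [0.515 0.035 0.108]
7 [0.419 0.002 0.13 ] [0.432 0.015 0.17 ] [0.531 0.063 0.109]
8 [0.432 0.037 0.125] [0.444 0.048 0.166] [0.549 0.089 0.112]
9 [0.447 0.071 0.121] [0.458 0.079 0.163] [0.569 0.114 0.117]
10 [0.466 0.104 0.12 ] [0.475 0.11  0.162] [0.591 0.137 0.123]
11 [0.487 0.135 0.12 ] [0.494 0.139 0.164] [0.614 0.157 0.132]
12 [0.511 0.164 0.123] [0.515 0.166 0.167] [0.638 0.175 0.143]
13 [0.537 0.191 0.129] [0.539 0.191 0.173] [0.663 0.191 0.156]
```

```bash

python3 -m jog '[[0.46,0.64,0.92,0.9,-0.82,-0.31,-1],[0.46,0.64,0.92,0.9,-0.82,-0.31,-1],[0.46,0.64,0.92,0.9,-0.82,-0.31,-1],[0.46,0.64,0.92,0.9,-0.82,-0.31,-1],[0.46,0.64,0.92,0.9,-0.82,-0.31,-1]]' | sed -n '2p;4,6p'
python3 -m jog '[[0.46,0.64,0.92,0.9,-0.82,-0.31,-1],[0.46,0.64,0.92,0.9,-0.82,-0.31,-1],[0.46,0.64,0.92,0.9,-0.82,-0.31,-1],[0.46,0.64,0.92,0.9,-0.82,-0.31,-1],[0.46,0.64,0.92,0.9,-0.82,-0.31,-1]]' | sed -n '2p;4,6p'
python3 -m jog '[[0.46,0.64,0.92,0.9,-0.82,-0.31,-1],[0.46,0.64,0.92,0.9,-0.82,-0.31,-1],[0.46,0.64,0.92,0.9,-0.82,-0.31,-1],[0,0,0,0,0,0,-1]]' | sed -n '2p;4,6p'
python3 - <<'E'
from h import *
st(); plan([.537,.191,.13],down(0,-3))
snap('side','s6');snap('top','t6');snap('wrist','w6')
for f in('s6','t6'):
    im=cv2.imread(f'pics/{f}.png').astype(int); b,g,r=im[...,0],im[...,1],im[...,2]
    o=status.get_obs();p=np.array(o['tool_pos']);M=Ro.from_rotvec(o['tool_rot']).as_matrix()
    for k in(-.025,0,.06,.125): print(f,k,np.round(proj(f,p+M@[k,0,-.044])))
E
```

```text
tool_pos: [0.4032, -0.0687, 0.1462]
contact_force: [1.1, -0.9, -0.7]
opening: 0.0184
grip_force: 48.9
tool_pos: [0.4659, 0.1047, 0.1186]
contact_force: [0.1, 0.6, -1.4]
opening: 0.0183
grip_force: 48.9
tool_pos: [0.5371, 0.1914, 0.1291]
contact_force: [-0.8, 0.3, 0.1]
opening: 0.0187
grip_force: 48.9
t 13.62 p [0.5371 0.1914 0.1291] x [ 0.999  0.    -0.049] z [-0.049 -0.001 -0.999] q [0.21 0.01 1.78 0.01 1.4  1.78] F [-0.8  0.3  0.1] op 0.0187 48.893187046051025
1 rows [0.02, -0.04, 0.0, -0.0, 0.01, -0.03]
s6 -0.025 [214. 192.]
s6 0 [206. 190.]
s6 0.06 [187. 186.]
s6 0.125 [167. 183.]
t6 -0.025 [206. 186.]
t6 0 [206. 176.]
t6 0.06 [206. 152.]
t6 0.125 [207. 127.]
```

```bash
python3 - <<'E'
from h import *
def asc(f,g,u0,u1,v0,v1,su=1,sv=1):
    a=cv2.imread(f'pics/{f}.png').astype(int);b=cv2.imread(f'pics/{g}.png').astype(int)
    m=np.abs(a-b).sum(2)>60; gr=a.sum(2)//3; red=a[...,2]-a[...,1]
    print(f,'cols',u0,u1)
    for v in range(v0,v1,sv):
        print(v,''.join('.' if not m[v,u] else ('#' if gr[v,u]<60 else 'r' if red[v,u]>70 else 'o' if gr[v,u]<125 else 'W') for u in range(u0,u1,su)))
asc('s6','side0',150,240,160,215)
asc('t6','top0',185,230,115,195,1,2)
E
```

```text
s6 cols 150 240
160 ........................................##oo########################......................
161 ........................................##oo########################......................
162 ........................................#ooo########################......................
163 ........................................oooo#######################.......................
164 .......................................roooo#######################.......................
165 .......................................ooooo#######################.......................
166 .......................................oooo########################.......................
167 ......................................ooooo########################.......................
168 .....................................ooooo#########################.......................
169 ..................................o#ooooo#########################........................
170 ..................................##oooo##########################........................
171 ..................................#
[... 5456 characters left out ...]

167 ooooo########ooooWoorrrrrrrrro###oooooooWooW.
169 #########ooooWWoooooorrrrrrrroo###oooooooooW.
171 oooooooooWWWoooooo##orrrrrrrroo###oooo##oooW.
173 ooooooooooooooo#####orrrrrrrroo####o###ooWW..
175 ######oo#############orrrrrrrroo###ooWWW.....
177 .r##################ooorrrrrrroo##oW.........
179 ......rr#####ooo#####orrrrrrrrro##oWW........
181 ...............rr#####orrrrrrrrro#ooW........
183 .................ro###orrrrrrrroo##oW........
185 .............rrr.rroooorrrrrrrrroo#oWW.......
187 ....rrrrrrrrrrrrrrooooorrrrrrrrrro#ooW.......
189 rrrrrrrrrrrrrrrrrrrooooorrrrrrrroo##oW.......
191 rrrrrrrrrrrrrrrrroooooooorrrrrrrro##oWW......
193 rrrrrrrrrrrrrrrroooooooooorrroooooo##oW......
```

```bash
python3 - <<'E'
from h import *
def ony(f,u,v,y):
    o,d=ray(f,u,v); return o+d*(y-o[1])/d[1]
print('far end',ony('s6',164.8,185.2,.191),'cap end',ony('s6',212.5,189.5,.191))
for y in(.2,.21): print('tip near finger',ony('s6',203.5,197.3,y))
E
```

```text
far end [0.67210746 0.191      0.15681522] cap end [0.51724479 0.191      0.17949579]
tip near finger [0.54088944 0.2        0.15516866]
tip near finger [0.5339946  0.21       0.16176432]
```

```bash
python3 - <<'E'
from h import *
b=plan([.532,.191,.022],down(0,-3),4); plan([.532,.191,.010],down(0,-3),2,b)
E
```

```text
4 rows [0.01, -0.01, -0.0, 0.01, -0.01, 0.89]
2 rows [0.0, 0.0, 0.0, 0.01, 0.0, 0.2]
```

```bash

python3 -m jog '[[0.01,-0.01,0,0.01,0,0.89,-1],[0.01,-0.01,0,0.01,0,0.89,-1],[0,0,0,0.01,0,0.89,-1],[0,0,0,0.01,0,0.89,-1],[0,0,0,0,0,0,-1]]' | sed -n '2p;4,6p'
python3 -m jog '[[0,0,0,0.01,0,0.2,-1],[0,0,0,0,0,0.2,-1],[0,0,0,0,0,0,-1]]' | sed -n '2p;4,6p'
python3 - <<'E'
from h import *
st(); snap('side','s7')
def asc(f,g,u0,u1,v0,v1):
    a=cv2.imread(f'pics/{f}.png').astype(int);b=cv2.imread(f'pics/{g}.png').astype(int)
    m=np.abs(a-b).sum(2)>60; gr=a.sum(2)//3; red=a[...,2]-a[...,1]
    for v in range(v0,v1):
        print(v,''.join('.' if not m[v,u] else ('#' if gr[v,u]<60 else 'r' if red[v,u]>70 else 'o' if gr[v,u]<125 else 'W') for u in range(u0,u1)))
asc('s7','side0',155,225,212,246)
E
```

```text
tool_pos: [0.53, 0.1895, 0.02]
contact_force: [-0.4, -0.3, 0.1]
opening: 0.0183
grip_force: 48.9
tool_pos: [0.533, 0.1906, 0.0113]
contact_force: [-0.8, -0.0, -0.6]
opening: 0.018
grip_force: 48.9
t 14.78 p [0.533  0.1906 0.0113] x [ 0.999 -0.002 -0.049] z [-0.049  0.001 -0.999] q [0.21 0.14 1.86 0.01 1.19 1.77] F [-0.8 -0.  -0.6] op 0.018 48.904030323028564
212 ..................................o##ooo####oo##################......
213 ..................................o##ooo######################........
214 ..................................Wo##o#######################........
215 ...................................o#########################o........
216 ....................................o############o###########o........
217 ....................................Wo##########o.o#########oW........
218 .....................................o##########o..########oo.........
219 ................WooooWWW..............o##########oo#######ooo.........
220 ...............Woooooooo..........W...Wo###################oo.........
221 ...............ooooooooW...............o###################o
[... 1110 characters left out ...]
.........................
237 ......................................................................
238 ......................................................................
239 ......................................................................
240 ......................................................................
241 ......................................................................
242 ......................................................................
243 ......................................................................
244 ......................................................................
245 ......................................................................
```

```bash
python3 - <<'E'
from h import *
def ony(f,u,v,y):
    o,d=ray(f,u,v); return o+d*(y-o[1])/d[1]
print('far end',ony('s7',170.5,222,.191),'cap end',ony('s7',216.5,227.3,.191),'tip',ony('s7',207,235,.205))
print('trough end from side',onz('side0',168-.4,225.2-.4,.036),onz('side0',174-.4,221-.4,.036))
E
```

```text
far end [0.66654099 0.191      0.04006691] cap end [0.51181479 0.191      0.06550466] tip [0.53481945 0.205      0.04229789]
trough end from side [0.66922407 0.20185663 0.036     ] [0.66735313 0.175456   0.036     ]
```

```bash

python3 -m jog '[[0,0,0,-0.1,0,0.1,-1],[0,0,0,0,0,0.03,-1],[0,0,0,0,0,0,-1]]' | sed -n '2p;4,6p'
python3 -m jog '[[0,0,0,0,0,0,-0.42],[0,0,0,0,0,0,-0.4],[0,0,0,0,0,0,-0.38],[0,0,0,0,0,0,-0.38],[0,0,0,0,0,0,-0.38]]' | sed -n '2p;4,6p'
python3 - <<'E'
from h import *
st(); snap('side','s8')
def asc(f,g,u0,u1,v0,v1):
    a=cv2.imread(f'pics/{f}.png').astype(int);b=cv2.imread(f'pics/{g}.png').astype(int)
    m=np.abs(a-b).sum(2)>60; gr=a.sum(2)//3; red=a[...,2]-a[...,1]
    for v in range(v0,v1):
        print(v,''.join('.' if not m[v,u] else ('#' if gr[v,u]<60 else 'r' if red[v,u]>70 else 'o' if gr[v,u]<125 else 'W') for u in range(u0,u1)))
asc('s8','side0',155,235,214,246)
E
```

```text
tool_pos: [0.5297, 0.1907, 0.0073]
contact_force: [1.1, -0.4, -0.6]
opening: 0.0185
grip_force: 48.9
tool_pos: [0.5298, 0.1907, 0.0074]
contact_force: [0.1, -0.1, 0.8]
opening: 0.0267
grip_force: 0.0
t 15.82 p [0.5298 0.1907 0.0074] x [ 0.999 -0.002 -0.049] z [-0.049  0.001 -0.999] q [0.21 0.14 1.87 0.01 1.18 1.78] F [ 0.1 -0.1  0.8] op 0.0267 0.0
214 ...................................o##ooo#####o#################................
215 ...................................o###o#######################o................
216 ...................................Wo##########################o................
217 ....................................o##########################o................
218 .....................................o###########oo###########oW................
219 .....................................Wo#########o..o########ooo.................
220 ......................................o#########oo.o########ooW.................
221 ......................................Wo#########ooo#########oW.................
222 ...................oo..................o#####################oo...
[... 1269 characters left out ...]
##o.................
238 .........................................................ooo#o..................
239 ............................................................o...................
240 ................................................................................
241 ................................................................................
242 ................................................................................
243 ................................................................................
244 ................................................................................
245 ................................................................................
```

The marker now lies flat in the trough. Next I'll rise and hover over the eraser.

```bash

python3 -m jog '[[0,0,0,0,0,-0.4,-0.35],[0,0,0,0,0,-0.9,-0.35],[0,0,0,0,0,-1,-0.35],[0,0,0,0,0,-1,0],[0,0,0,0,0,-1,0.5]]' | sed -n '2p;4,6p'
python3 - <<'E'
from h import *
T=(np.array([.658,-.185,.13]),down(-60,0)); plan(*T)
import io,contextlib
b=io.StringIO()
with contextlib.redirect_stdout(b): plan(*T)
s=b.getvalue(); n=int(s.split()[0]); row=eval(s.split('rows')[1]); path(row,n,[[0,0,-.03]])
E
```

```text
tool_pos: [0.5363, 0.1906, 0.1383]
contact_force: [-0.0, 0.8, -0.1]
opening: 0.0598
grip_force: 0.0
13 rows [0.02, 0.04, 0.92, 0.76, 0.74, 0.0]
1 [0.559 0.168 0.137] [0.56  0.168 0.167]
2 [0.58  0.144 0.136] [0.581 0.144 0.166]
3 [0.599 0.119 0.135] [0.6   0.119 0.165]
4 [0.616 0.092 0.135] [0.617 0.091 0.165]
5 [0.63  0.063 0.134] [0.631 0.063 0.164]
6 [0.642 0.034 0.133] [0.643 0.034 0.163]
7 [0.652 0.004 0.133] [0.653 0.004 0.163]
8 [ 0.66  -0.027  0.133] [ 0.66  -0.027  0.163]
9 [ 0.665 -0.059  0.132] [ 0.665 -0.059  0.162]
10 [ 0.667 -0.09   0.132] [ 0.667 -0.09   0.162]
11 [ 0.667 -0.122  0.132] [ 0.667 -0.122  0.162]
12 [ 0.664 -0.154  0.132] [ 0.664 -0.154  0.162]
13 [ 0.659 -0.185  0.132] [ 0.659 -0.185  0.162]
```

```bash

python3 -m jog '[[0.02,0.04,0.92,0.76,0.74,0,1],[0.02,0.04,0.92,0.76,0.74,0,1],[0.02,0.04,0.92,0.76,0.74,0,1],[0.02,0.04,0.92,0.76,0.74,0,1],[0.02,0.04,0.92,0.76,0.74,0,1]]' | sed -n '2p'
python3 -m jog '[[0.02,0.04,0.92,0.76,0.74,0,1],[0.02,0.04,0.92,0.76,0.74,0,1],[0.02,0.04,0.92,0.76,0.74,0,1],[0.02,0.04,0.92,0.76,0.74,0,1],[0.02,0.04,0.92,0.76,0.74,0,1]]' | sed -n '2p'
python3 -m jog '[[0.02,0.04,0.92,0.76,0.74,0,1],[0.02,0.04,0.92,0.76,0.74,0,1],[0.02,0.04,0.92,0.76,0.74,0,1],[0,0,0,0,0,0,1]]' | sed -n '2p;4,5p'
cat >> h.py <<'E'
def fitbox(views,x0,size,z0=0,thr=60,rad=55):
    from scipy.optimize import minimize
    dat=[]
    for f in views:
        im=cv2.imread(f'pics/{f}.png').astype(int); m=((im[...,2]-im[...,1])<thr).astype(np.uint8)
        n,l=cv2.connectedComponents(m); c=np.round(proj(f,[x0[0],x0[1],z0+size[2]])).astype(int); k=l[c[1],c[0]]
        dat.append((f,(l==k).astype(np.uint8),k)); print(f,c,'comp',k,(l==k).sum())
    def cost(x):
        a=x[2];R=np.array([[np.cos(a),-np.sin(a)],[np.sin(a),np.cos(a)]]);s=0
        for f,m,_ in dat:
            P=[proj(f,[*(np.array(x[:2])+R@[i*size[0]/2,j*size[1]/2]),z0+k*size[2]]) for i in(-1,1) for j in(-1,1) for k in(0,1)]
            h=cv2.convexHull((np.array(P,np.float32)+.5)*8); q=np.zeros((m.shape[0]*8,m.shape[1]*8),np.uint8)
            cv2.fillConvexPoly(q,h.astype(np.int32),1); q=cv2.resize(q.astype(np.float32),m.shape[::-1],interpolation=cv2.INTER_AREA)
            s+=np.abs(q-m).sum()
        return s
    r=minimize(cost,x0,method='Nelder-Mead',options=dict(initial_simplex=[x0,[x0[0]+.004,x0[1],x0[2]],[x0[0],x0[1]+.004,x0[2]],[x0[0],x0[1],x0[2]+.1]],maxiter=120))
    print('box',r.x[:2].round(4),np.degrees(r.x[2]).round(1),'cost',r.fun); return r.x
E
python3 - <<'E'
from h import *
st(); snap('wrist','w9')
im=cv2.imread('pics/w9.png').astype(int)
x0=[.6583,-.1847,np.radians(-60)]
fitbox(['w0'],x0,(.046,.036,.022))
print(proj('w9',[.6583,-.1847,.022]),proj('w9',status.get_obs()['tool_pos']))
fitbox(['w9'],x0,(.046,.036,.022))
E
```

```text
tool_pos: [0.6307, 0.0625, 0.1328]
tool_pos: [0.667, -0.0915, 0.131]
tool_pos: [0.6582, -0.1874, 0.1308]
contact_force: [0.3, 0.6, 0.0]
opening: 0.0858
t 18.25 p [ 0.6582 -0.1874  0.1308] x [ 0.499 -0.867  0.002] z [ 0.    -0.002 -1.   ] q [-0.39  0.24  1.53 -0.    1.37  2.23] F [0.3 0.6 0. ] op 0.0858 0.0
w0 [371 110] comp 3 926
box [ 0.6583 -0.1849] -58.6 cost 89.1875
[np.float64(258.26719251958036), np.float64(177.28763319211936)] [np.float64(259.126086399236), np.float64(231.0538217960654)]
w9 [258 177] comp 4 2206
box [ 0.658  -0.1846] -60.2 cost 119.828125
```

```bash
python3 - <<'E'
from h import *
b=plan([.658,-.1847,.01],down(-60,0),5); plan([.658,-.1847,-.020],down(-60,0),3,b)
E
```

```text
5 rows [0.0, -0.0, 0.0, -0.01, -0.0, 0.8]
3 rows [0.0, 0.0, 0.0, 0.0, 0.0, 0.33]
```

```bash

python3 -m jog '[[0,0,0,-0.02,0,0.8,0.4],[0,0,0,-0.02,0,0.8,0.4],[0,0,0,-0.01,0,0.8,0.4],[0,0,0,-0.01,0,0.8,0.4],[0,0,0,-0.01,0,0.8,0.4]]' | sed -n '2p;4,5p'
python3 -m jog '[[0,0,0,0,0,0.33,0.4],[0,0,0,0,0,0.33,0.4],[0,0,0,0,0,0.33,0.4],[0,0,0,0,0,0,0.4]]' | sed -n '2p;4,5p'
python3 -m jog '[[0,0,0,0,0,0,0],[0,0,0,0,0,0,-0.5],[0,0,0,0,0,0,-1],[0,0,0,0,0,0,-1],[0,0,0,0,0,0,-1]]' 35
```

```text
tool_pos: [0.6577, -0.1826, 0.0094]
contact_force: [-0.0, 0.7, -1.1]
opening: 0.0596
tool_pos: [0.6568, -0.1836, -0.0206]
contact_force: [-0.5, -0.7, 0.5]
opening: 0.0595
t: 20.05
tool_pos: [0.658, -0.1841, -0.0189]
tool_rot: [2.72, -1.568, 0.003]
contact_force: [0.3, 0.6, 4.9]
opening: 0.0347
grip_force: 35.9
```

```bash

python3 -m jog '[[0,0,0,0,0,-0.5,-1],[0,0,0,0,0,-1,-1],[0,0,0,0,0,-1,-1],[0,0,0,0,0,-1,-1],[0,0,0,0,0,0,-1]]'
python3 - <<'E'
from h import *
st(); snap('side','s10'); snap('wrist','w10')
o=status.get_obs();p=np.array(o['tool_pos']);print('tcp',proj('s10',p),'z+.03',proj('s10',p+[0,0,.03]))
def asc(f,g,u0,u1,v0,v1):
    a=cv2.imread(f'pics/{f}.png').astype(int);b=cv2.imread(f'pics/{g}.png').astype(int)
    m=np.abs(a-b).sum(2)>60; gr=a.sum(2)//3; red=a[...,2]-a[...,1]
    for v in range(v0,v1):
        print(v,''.join('.' if not m[v,u] else ('#' if gr[v,u]<45 else 'r' if red[v,u]>70 else 'o' if gr[v,u]<100 else 'W') for u in range(u0,u1)))
asc('s10','side0',215,270,120,165)
im=cv2.imread('pics/w10.png').astype(int); gr=im.sum(2)//3
for v in range(180,300,3): print(v,''.join('#' if gr[v,u]<45 else 'r' if im[v,u,2]-im[v,u,1]>70 else 'o' if gr[v,u]<110 else 'W' for u in range(160,360,3)))
E
```

```text
t: 20.68
tool_pos: [0.6593, -0.1843, 0.0888]
tool_rot: [2.721, -1.569, 0.01]
contact_force: [0.5, -0.4, -0.7]
opening: 0.035
grip_force: 35.3
t 20.68 p [ 0.6593 -0.1843  0.0888] x [ 0.501 -0.865  0.006] z [ 0.005 -0.004 -1.   ] q [-0.38  0.27  1.56 -0.    1.3   2.24] F [ 0.5 -0.4 -0.7] op 0.035 35.335580706596375
tcp [np.float64(237.24974015976403), np.float64(159.33542055497995)] z+.03 [np.float64(236.98098731917636), np.float64(151.14568064160562)]
120 ........#########################oooooooo..............
121 ........########################oooooo##o..............
122 .o#.....########################..oooo##o..............
123 .##o.....######################...ooo###o..............
124 ####.......###################....ooo###o..............
125 .###.......##################o....oo###o...............
126 .####.......################o.....oo###o...............
127 .o####......o###############......o####................
128 ..#####......###############o.....o###o................
129 ...####o.....#######o#######o.....####o................
130 ...#####....o####........####....o###o...
[... 4234 characters left out ...]
WWoooWWWWWWWWWWWWWWWWWWWWWWWWWWWoooWWWWoooorrrrrrrrr
273 rrrrrrrroooooWWWWoooWWWWWWWWWWWWWWWWWWWWWWWWWWWoooWWWWooooorrrrrrrr
276 rrrrrrrrooooWWWWWoooWWWWWWWWWWWWWWWWWWWWWWWWWWWoooWWWWWoooorrrrrrrr
279 rrrrrrroooooWWWWooooWWWWWWWWWWWWWWWWWWWWWWWWWWooooWWWWWooooorrrrrrr
282 rrrrrrroooooWWWWoooooWWWWWWWWWWWWWWWWWWWWWWWWWoooooWWWWooooorrrrrrr
285 rrrrrrrooooWWWWWoooooWWWWWWWWWWWWWWWWWWWWWWWWWoooooWWWWWoooorrrrrrr
288 rrrrrroooooooWWWoooooooooooooooooooooooooooooooooooWWWooooooorrrrrr
291 rrrrooooooooooWWoooooooooooooooooooooooooooooooooooWWoooooooooorrrr
294 rrroooooooooooWWoooooooooooooooooooooooooooooooooooWoooooooooooorrr
297 rrrooooooooooooooooorooooooooooooooooooooooooooooooooooooooooooorrr
```

```bash
cat >> h.py <<'E'
def rect(f,x0,x1,y0,y1,z,s=.0005):
    xs=np.arange(x0,x1,s);ys=np.arange(y0,y1,s); im=cv2.cvtColor(cv2.imread(f'pics/{f}.png'),cv2.COLOR_BGR2GRAY)
    U=np.array([[proj(f,[x,y,z]) for y in ys] for x in xs],np.float32)
    return xs,ys,cv2.remap(im,U[...,0],U[...,1],cv2.INTER_LINEAR).astype(float)
def pk(c,p,thr):
    g=np.gradient(cv2.GaussianBlur(p.reshape(-1,1),(1,5),0).ravel()); return [(round(float(c[i]),4),round(float(g[i]),1)) for i in range(1,len(g)-1) if abs(g[i])>thr and abs(g[i])>=abs(g[i-1]) and abs(g[i])>abs(g[i+1])]
E
python3 - <<'E'
from h import *
for f in('w6','side0','top0'):
    print(f,[np.round(proj(f,[x,y,.036])) for x in(.56,.61) for y in(.112,.153)])
    xs,ys,I=rect(f,.53,.64,.095,.170,.036)
    sy=(ys>.12)&(ys<.145); sx=(xs>.57)&(xs<.6)
    print(' x edges',pk(xs,I[:,sy].mean(1),1.5)); print(' y edges',pk(ys,I[sx].mean(0),1.5))
    for y in (.118,.147): print('  x at y',y,pk(xs,I[:,np.abs(ys-y)<.002].mean(1),1.5))
E
```

```text
w6 [array([358., 147.]), array([306., 148.]), array([365.,  82.]), array([310.,  82.])]
 x edges [(0.558, -1.6)]
 y edges [(0.0975, 30.4), (0.113, -30.1), (0.119, 28.3), (0.1695, -4.3)]
  x at y 0.118 [(0.558, -1.6), (0.562, -13.4), (0.609, 22.1)]
  x at y 0.147 [(0.5585, -1.6)]
side0 [array([217., 219.]), array([209., 226.]), array([202., 215.]), array([195., 222.])]
 x edges [(0.56, -2.6), (0.5925, -1.6), (0.611, 4.6)]
 y edges [(0.096, 5.0), (0.1095, -2.7), (0.1385, 1.7), (0.1505, 1.6)]
  x at y 0.118 [(0.56, -3.0), (0.6115, 4.5)]
  x at y 0.147 [(0.5905, -4.8), (0.611, 4.4)]
top0 [array([243., 176.]), array([228., 177.]), array([243., 159.]), array([228., 159.])]
 x edges [(0.6045, -6.4), (0.6105, 5.5)]
 y edges [(0.0965, 9.6), (0.149, -2.4), (0.151, -2.3), (0.154, 2.8)]
  x at y 0.118 [(0.6045, -6.0), (0.61, 5.7)]
  x at y 0.147 [(0.605, -6.1), (0.6105, 5.5)]
```

```bash
python3 - <<'E'
from h import *
T=(np.array([.584,.133,.10]),down(0,0))
import io,contextlib
b=io.StringIO()
with contextlib.redirect_stdout(b): plan(*T)
s=b.getvalue(); print(s); n=int(s.split()[0]); row=eval(s.split('rows')[1]); path(row,n,[])
E
```

```text
13 rows [0.0, 0.0, -0.92, -0.62, -0.61, -0.04]

1 [ 0.663 -0.158  0.086]
2 [ 0.668 -0.132  0.087]
3 [ 0.67  -0.106  0.088]
4 [ 0.67  -0.08   0.089]
5 [ 0.669 -0.054  0.09 ]
6 [ 0.665 -0.028  0.091]
7 [ 0.659 -0.003  0.093]
8 [0.651 0.022 0.094]
9 [0.641 0.046 0.095]
10 [0.629 0.069 0.096]
11 [0.616 0.091 0.097]
12 [0.6   0.113 0.098]
13 [0.583 0.132 0.1  ]
```

```bash

python3 -m jog '[[0,0,-0.92,-0.62,-0.61,-0.04,-1],[0,0,-0.92,-0.62,-0.61,-0.04,-1],[0,0,-0.92,-0.62,-0.61,-0.04,-1],[0,0,-0.92,-0.62,-0.61,-0.04,-1],[0,0,-0.92,-0.62,-0.61,-0.04,-1]]' | sed -n '2p'
python3 -m jog '[[0,0,-0.92,-0.62,-0.61,-0.04,-1],[0,0,-0.92,-0.62,-0.61,-0.04,-1],[0,0,-0.92,-0.62,-0.61,-0.04,-1],[0,0,-0.92,-0.62,-0.61,-0.04,-1],[0,0,-0.92,-0.62,-0.61,-0.04,-1]]' | sed -n '2p'
python3 -m jog '[[0,0,-0.92,-0.62,-0.61,-0.04,-1],[0,0,-0.92,-0.62,-0.61,-0.04,-1],[0,0,-0.92,-0.62,-0.61,-0.04,-1],[0,0,0,0,0,0,-1],[0,0,0,0,0,0,-1]]' | sed -n '2p;4,6p'
python3 - <<'E'
from h import *
st(); snap('wrist','w11')
print([np.round(proj('w11',[x,y,.036])) for x in(.56,.61) for y in(.112,.153)])
xs,ys,I=rect('w11',.53,.65,.09,.21,.036)
for x in(.575,.59,.6): print(' y at x',x,pk(ys,I[np.abs(xs-x)<.0015].mean(0),4))
for y in(.118,.133,.147): print(' x at y',y,pk(xs,I[:,np.abs(ys-y)<.002].mean(1),4))
b=plan([.584,.1332,.020],down(-.3,0),4); plan([.584,.1332,.005],down(-.3,0),2,b)
E
```

```text
tool_pos: [0.6675, -0.0533, 0.0879]
tool_pos: [0.6276, 0.0698, 0.0938]
tool_pos: [0.5831, 0.1316, 0.0988]
contact_force: [0.2, -0.1, -0.8]
opening: 0.0348
grip_force: 35.3
t 22.65 p [0.5831 0.1316 0.0988] x [ 1.    -0.003 -0.002] z [-0.002 -0.002 -1.   ] q [ 0.1   0.07  1.77 -0.    1.3   1.67] F [ 0.2 -0.1 -0.8] op 0.0348 35.31147837638855
[array([285., 222.]), array([232., 222.]), array([287., 158.]), array([230., 158.])]
 y at x 0.575 [(0.0975, 29.6), (0.105, -16.1), (0.1125, -13.0), (0.1145, 12.5), (0.152, -11.7), (0.154, 12.2), (0.1595, 16.8), (0.18, -29.5), (0.1825, 11.0), (0.1875, 4.7), (0.1955, -4.5), (0.199, -5.7), (0.202, -27.0), (0.2055, 29.9)]
 y at x 0.59 [(0.0975, 29.4), (0.1125, -25.5), (0.1145, 28.9), (0.152, -30.0), (0.154, 26.4), (0.18, -25.6), (0.182, 9.0), (0.1875, 4.7), (0.1955, -4.8), (0.1985, -4.4), (0.2, 4.4), (0.202, -27.2), (0.2055, 31.5)]
 y at x 0.6 [(0.0975, 30.1), (0.1125, -27.5), (0.1145, 26.6), (0.152, -27.6), (0.154, 27.9), (0.1795, -26.1), (0.182, 8.6), (0.1875, 4.8), (0.1955, -4.7), (0.1985, -4.8), (0.2, 5.6), (0.202, -29.2), (0.2055, 29.0)]
 x at y 0.118 [(0.5505, -35.1), (0.5755, 36.8)]
 x at y 0.133 [(0.5505, -32.9), (0.5755, 36.2)]
 x at y 0.147 [(0.5505, -32.5), (0.5755, 36.1)]
4 rows [0.01, 0.01, 0.0, 0.0, -0.02, 0.66]
2 rows [0.0, 0.0, 0.0, 0.0, 0.0, 0.25]
```

```bash

python3 -m jog '[[0.01,0.01,0,0.01,-0.02,0.66,-1],[0.01,0.01,0,0.01,-0.02,0.66,-1],[0,0,0,0,-0.01,0.66,-1],[0,0,0,0,-0.01,0.66,-1],[0,0,0,0,0,0,-1]]' | sed -n '2p;4,6p'
python3 -m jog '[[0,0,0,0,0,0.2,-1],[0,0,0,0,0,0.15,-1],[0,0,0,0,0,0,-1]]' | sed -n '2p;4,6p'
python3 - <<'E'
from h import *
st(); plan([.5842,.1333,.005],down(-.3,0),1)
E
```

```text
tool_pos: [0.5821, 0.1336, 0.0179]
contact_force: [0.4, 0.1, -0.0]
opening: 0.0347
grip_force: 35.3
tool_pos: [0.5883, 0.134, 0.0148]
contact_force: [-0.3, -0.8, 7.7]
opening: 0.0351
grip_force: 37.0
t 23.7 p [0.5883 0.134  0.0148] x [ 1.    -0.002  0.01 ] z [ 0.01  0.   -1.  ] q [ 0.1   0.18  1.81 -0.    1.15  1.67] F [-0.3 -0.8  7.7] op 0.0351 36.96748495101929
1 rows [-0.0, -0.11, 0.04, -0.14, 0.02, 0.32]
```

```bash
python3 - <<'E'
from h import *
for i in range(3):
    snap('wrist',f'w12'); o=status.get_obs(); print(np.round(o['tool_pos'],4),np.round(o['contact_force'],1),np.round(o['wrist_torque'],2))
xs,ys,I=rect('w12',.53,.70,.09,.21,.036)
for x in(.595,.6,.606,.612,.618): print(' y at x',x,pk(ys,I[np.abs(xs-x)<.0012].mean(0),6))
for y in(.118,.133,.147): print(' x at y',y,pk(xs,I[:,np.abs(ys-y)<.002].mean(1),4))
print('cam',ray('w12',256,192)[0],proj('w12',[.609,.133,.036]))
im=cv2.cvtColor(cv2.imread('pics/w12.png'),cv2.COLOR_BGR2GRAY)
for v in range(150,300,4): print(v,''.join('%4d'%im[v,u] for u in range(196,326,8)))
E
```

```text
[0.5883 0.134  0.0148] [-0.1 -0.9  7.7] [-0.12 -0.17  0.02]
[0.5883 0.134  0.0148] [-0.1 -0.1  8.5] [-0.14 -0.18 -0.02]
[0.5883 0.134  0.0148] [-0.4 -1.8  7.9] [-0.11 -0.24 -0.01]
 y at x 0.595 [(0.0975, 32.2), (0.1125, -20.0), (0.114, 14.4), (0.179, -29.5), (0.1815, 7.6), (0.2, -21.0), (0.2055, 30.9)]
 y at x 0.6 [(0.0975, 30.0), (0.113, -29.4), (0.1555, 36.1), (0.179, -28.4), (0.1815, 7.5), (0.2, -21.5), (0.2055, 30.5)]
 y at x 0.606 [(0.0975, 29.7), (0.1125, -31.4), (0.115, -7.1), (0.1545, 33.7), (0.179, -28.6), (0.181, 7.5), (0.2, -21.1), (0.2055, 31.2)]
 y at x 0.612 [(0.0975, 29.4), (0.1125, -26.6), (0.115, 19.5), (0.1165, -27.3), (0.1535, 32.3), (0.179, -29.3), (0.181, 7.7), (0.2, -21.9), (0.2055, 30.3)]
 y at x 0.618 [(0.0975, 29.9), (0.179, -29.8), (0.181, 7.8), (0.2, -21.9), (0.2055, 32.1)]
 x at y 0.118 [(0.553, -37.3), (0.567, 30.8), (0.5965, -29.5), (0.6135, 27.4), (0.6865, -22.4)]
 x at y 0.133 [(0.553, -36.8), (0.5675, 31.7), (0.5965, -31.8), (0.614, 33.3), (0.6865, -21.4)]
 x at y 0.147 [(0.553, -37.4), (0.5675, 31.4), (0.5965, -32.1), (0.614, 34.7), (0.6865, -22.4)]

[... 2176 characters left out ...]
157 156 162 167 166 170 164  43 130 130  49
266   53 131  55 145 158 160 160 158 156 166 164 161 165  42 130 129  51
270   62 130  49 140 167 169 162 163 157 162 168 166 160  41 113 129  59
274   94 130  47 108 159 164 164 166 162 165 161 168 161  41  54 129  46
278  128 129  42  80 161 164 172 160 161 167 162 167 154  40  46 129  45
282  129 130  39  80 162 163 160 163 160 164 164 166 160  39  46 129  97
286  130 136  37  39  47  48  49  49  49  49  49  55  53  38  47 136  84
290   45 137  35  37  46  48  48  49  49  49  50  48  47  38  47 125  43
294   43 118  36  75  46  47  48  49  50  49  49  48  47  37  45  54  42
298   42  44  36 146  45  48  49  48  50  50  49  49  46  38  46  43  42
```

```bash

python3 -m jog '[[0,0,0,0,0,-0.4,-1],[0,0,0,0,0.05,0,-1],[0,0,0,0,0,0,-1]]' | sed -n '2p;4,6p'
python3 - <<'E'
from h import *
snap('wrist','w13');st(); o=status.get_obs(); print(o['wrist_torque'])
xs,ys,I=rect('w13',.53,.70,.09,.21,.036)
for x in(.6,.603,.606,.61,.612): print(' y at x',x,pk(ys,I[np.abs(xs-x)<.001].mean(0),6))
for y in(.118,.133,.147): print(' x at y',y,pk(xs,I[:,np.abs(ys-y)<.002].mean(1),4))
im=cv2.cvtColor(cv2.imread('pics/w13.png'),cv2.COLOR_BGR2GRAY)
for v in range(180,220,2): print(v,''.join('%4d'%im[v,u] for u in range(208,318,5)))
p=o['tool_pos']; 
for dx in(.021,.023): print([np.round(proj('w13',[p[0]+dx,p[1]+s*.0175,p[2]+.019]),1) for s in(-1,1)])
E
```

```text
tool_pos: [0.584, 0.1322, 0.0224]
contact_force: [-0.0, 0.8, -0.7]
opening: 0.0349
grip_force: 36.0
t 24.27 p [0.5838 0.1322 0.022 ] x [ 1.    -0.002  0.   ] z [ 0. -0. -1.] q [ 0.1   0.17  1.81 -0.    1.17  1.67] F [-0.4  0.4 -0.8] op 0.0352 36.03508651256561
[-0.01427186 -0.03833296  0.01480529]
 y at x 0.6 [(0.0975, 30.4), (0.1125, -36.2), (0.1535, 33.9), (0.179, -28.8), (0.1815, 7.6), (0.2, -21.3), (0.2055, 31.6)]
 y at x 0.603 [(0.0975, 32.2), (0.1125, -33.4), (0.1535, 32.0), (0.179, -29.2), (0.1815, 7.6), (0.2, -22.0), (0.2055, 31.6)]
 y at x 0.606 [(0.0975, 29.6), (0.1125, -30.9), (0.115, 6.0), (0.1535, 31.9), (0.179, -28.7), (0.1815, 7.7), (0.2, -21.6), (0.2055, 31.0)]
 y at x 0.61 [(0.0975, 32.7), (0.1125, -29.3), (0.115, 29.3), (0.151, -28.8), (0.1535, 28.1), (0.179, -31.3), (0.181, 7.9), (0.2, -21.7), (0.2055, 31.9)]
 y at x 0.612 [(0.0975, 30.3), (0.1125, -25.5), (0.115, 25.5), (0.151, -26.3), (0.1535, 26.3), (0.179, -28.7), (0.181, 7.7), (0.2, -21.6), (0.2055, 31.4)]
 x at y 0.118 [(0.5425, -39.6), (0.558, 32.5), (0.5885, -32.0), (0.607, 34.7), (0.6865, -24.9), (0.688, 4
[... 1529 characters left out ...]
  57  57  58  57  57  57  56  56  99 186 186 185
208  186 187 127  59  58  58  57  57  57  57  57  56  56  57  57  56  55  56  96 186 185 185
210  186 186 138  59  58  58  58  57  57  56  56  56  55  56  56  55  55  55 111 185 186 185
212  187 186 138  59  58  57  58  57  56  56  55  56  55  55  55  56  56  55 105 185 185 185
214  186 186 148  58  59  57  56  56  55  55  55  55  55  55  55  56  55  55  96 185 185 185
216  186 187 145  59  57  57  57  56  55  55  55  54  55  54  54  54  54  55  53 185 185 185
218  187 186 130  58  57  57  56  55  55  54  54  54  53  53  54  54  54  55  53 185 184 185
[array([295.5, 209.7]), array([224.6, 209.8])]
[array([295.6, 205.9]), array([224.5, 206.1])]
```

```bash
python3 - <<'E'
from h import *
print('recess back edge',onz('w13',258,189.3,.036))
p=status.get_obs()['tool_pos']
for v in(200.8,203): print('eraser back bottom, z=tcp+.019',onz('w13',258,v,p[2]+.019)-p)
# recess back edge in other views: dark side wall strip start along x
for f in('w13','w11','w6'):
    xs,ys,I=rect(f,.54,.64,.10,.17,.036)
    for y in(.1138,.1535,.1530): print(f,y,pk(xs,I[:,np.abs(ys-y)<.0007].mean(1),6))
im=cv2.cvtColor(cv2.imread('pics/w10.png'),cv2.COLOR_BGR2GRAY); print(im[196:212,258]); p=np.array([.6593,-.1843,.0888])
print([proj('w10',p+np.array([.5,-.866,0])*d+[0,0,.019]) for d in(.021,.023,.025)])
E
```

```text
recess back edge [0.61373424 0.13319995 0.036     ]
eraser back bottom, z=tcp+.019 [0.02574543 0.0009852  0.019     ]
eraser back bottom, z=tcp+.019 [0.02459027 0.00098895 0.019     ]
w13 0.1138 [(0.5425, -40.2), (0.558, 32.9), (0.5885, -32.9), (0.613, 27.0)]
w13 0.1535 [(0.543, -28.0), (0.558, 29.0), (0.589, -29.7), (0.5975, 7.8), (0.6135, 15.1)]
w13 0.153 [(0.543, -34.8), (0.558, 33.4), (0.589, -30.8), (0.6135, 22.9)]
w11 0.1138 [(0.5505, -33.8), (0.5755, 12.5), (0.609, 23.2)]
w11 0.1535 [(0.5505, -33.2), (0.5755, 17.0), (0.609, 15.6)]
w11 0.153 [(0.5505, -33.4), (0.5755, 12.9), (0.609, 22.6)]
w6 0.1138 [(0.559, -27.3), (0.609, 30.0)]
w6 0.1535 []
w6 0.153 []
[94 93 93 94 95 95 96 75 57 55 55 57 57 57 57 57]
[[np.float64(258.8906088900532), np.float64(207.33933369106927)], [np.float64(258.8957001987999), np.float64(203.48607986498763)], [np.float64(258.90083222009855), np.float64(199.6020135691574)]]
```

```bash

python3 -m jog '[[0,0,0,0.1,-0.01,0,-1],[0,0,0,0,0,0.15,-1],[0,0,0,0,0,0.12,-1],[0,0,0,0,0,0,-1]]' | sed -n '2p;4,6p'
python3 - <<'E'
from h import *
st(); plan([.587,.1328,.005],down(-.3,0),1)
E
```

```text
tool_pos: [0.5867, 0.1326, 0.0136]
contact_force: [-0.5, -0.6, 0.3]
opening: 0.0349
grip_force: 36.0
t 24.77 p [0.5867 0.1326 0.0136] x [ 1.    -0.002 -0.   ] z [-0. -0. -1.] q [ 0.1   0.18  1.8  -0.    1.15  1.67] F [-0.5 -0.6  0.3] op 0.0349 36.03199303150177
1 rows [0.0, 0.0, 0.03, 0.01, -0.01, 0.29]
```

Now it's lower than the earlier contact height with no force, so the eraser is entering the recess.

```bash

python3 -m jog '[[0,0,0,0,0,0.12,-1],[0,0,0,0,0,0.12,-1],[0,0,0,0,0,0,-1]]' | sed -n '2p;4,6p'
python3 -m jog '[[0,0,0,0,0,0,-0.02],[0,0,0,0,0,0,0.02],[0,0,0,0,0,0,0.02],[0,0,0,0,0,0,0.02]]' | sed -n '2p;4,6p'
```

```text
tool_pos: [0.587, 0.1326, 0.0067]
contact_force: [-0.3, -0.4, 0.4]
opening: 0.035
grip_force: 36.0
tool_pos: [0.5874, 0.1326, 0.0073]
contact_force: [-0.5, -0.5, -0.5]
opening: 0.0435
grip_force: 0.0
```

```bash

python3 -m jog '[[0,0,0,0,0,-0.4,0.02],[0,0,0,0,0,-0.8,0.02],[0,0,0,0,0,-1,0],[0,0,0,0,0,-1,-1],[0,0,0,0,0,0,-1]]' | sed -n '2p;4,6p'
python3 - <<'E'
from h import *
st(); snap('wrist','w14'); snap('side','s14')
im=cv2.cvtColor(cv2.imread('pics/w14.png'),cv2.COLOR_BGR2GRAY)
xs,ys,I=rect('w14',.52,.64,.09,.21,.036)
for x in(.57,.585,.6): print(' y at x',x,pk(ys,I[np.abs(xs-x)<.001].mean(0),4))
for y in(.123,.133,.143): print(' x at y',y,pk(xs,I[:,np.abs(ys-y)<.001].mean(1),4))
a=cv2.imread('pics/s14.png').astype(int).sum(2)//3
for v in range(206,236): print(v,''.join('#' if a[v,u]<60 else 'o' if a[v,u]<115 else '.' for u in range(155,245)))
E
```

```text
tool_pos: [0.5899, 0.1329, 0.1076]
contact_force: [-0.2, -0.2, -0.6]
opening: 0.0068
grip_force: 0.0
t 26.27 p [0.5899 0.1329 0.1076] x [ 1.    -0.002  0.009] z [ 0.009  0.001 -1.   ] q [ 0.1   0.07  1.75 -0.    1.31  1.67] F [-0.2 -0.2 -0.6] op 0.0068 0.0
 y at x 0.57 [(0.0975, 27.4), (0.1125, -21.9), (0.116, -23.5), (0.151, 23.6), (0.1525, -5.1), (0.154, 22.0), (0.1805, -35.5), (0.2, 21.6), (0.2025, -25.5), (0.206, 27.8)]
 y at x 0.585 [(0.0975, 27.4), (0.1125, -26.3), (0.1145, 26.4), (0.152, -23.6), (0.154, 28.1), (0.18, -24.3), (0.182, 8.4), (0.1875, 4.8), (0.1955, -4.4), (0.199, -4.6), (0.2005, 5.3), (0.202, -27.6), (0.206, 27.7)]
 y at x 0.6 [(0.0975, 28.5), (0.1125, -26.2), (0.1145, 23.7), (0.152, -23.5), (0.154, 25.1), (0.18, -25.1), (0.182, 8.8), (0.187, 4.7), (0.1955, -4.5), (0.1985, -4.6), (0.2005, 8.1), (0.202, -31.5), (0.2055, 31.2)]
 x at y 0.123 [(0.548, 15.8), (0.567, -32.7), (0.5805, 30.1), (0.607, -32.1), (0.613, 36.1)]
 x at y 0.133 [(0.5675, -30.6), (0.5805, 29.6), (0.607, -33.0), (0.613, 35.9)]
 x at y 0.143 [(0.548, 22.5), (0.5675, -30.2), (0.581, 29.2), (0.607,
[... 2174 characters left out ...]
................ooooooooooooooooooo
229 oooo......................................ooooo.......................oooooooooooooooooooo
230 ooooo....................................oooooooooo..................ooooooooooooooooooooo
231 ooooo...................................oooooooo####ooo.............oooooooooooooooooooooo
232 ooooo...................................oooooooo#######ooo.........ooooooooooooooooooooooo
233 ooooo....................................oooooo############ooo....oooooooooooooooooooooooo
234 ooooo.......................................ooo###############oo.ooooooooooooooooooooooooo
235 ooooo...........................................oo############oooooooooooooooooooooooooooo
```

The eraser spans about 46 mm (x .567–.613) inside the recess. I'll press it lightly with the shut fingers to make sure it's seated.

```bash

python3 -m jog '[[0,0,0,0,0,1,-1],[0,0,0,0,0,1,-1],[0,0,0,0,0,0.8,-1],[0,0,0,0,0,0.2,-1],[0,0,0,0,0,0,-1]]' | sed -n '2p;4p'
python3 -m jog '[[0,0,0,0,0,0.1,-1],[0,0,0,0,0,0,-1]]' | sed -n '2p;4p'
python3 -m jog '[[0,0,0,0,0,0.1,-1],[0,0,0,0,0,0,-1]]' | sed -n '2p;4p'
```

```text
tool_pos: [0.5866, 0.1325, 0.0123]
contact_force: [0.1, -0.0, 0.6]
tool_pos: [0.5879, 0.1326, 0.011]
contact_force: [-0.6, -0.3, -0.4]
tool_pos: [0.5872, 0.1326, 0.0071]
contact_force: [-0.1, -0.4, -0.6]
```

```bash

python3 -m jog '[[0,0,0,0,0,0.07,-1],[0,0,0,0,0,0,-1]]' | sed -n '2p;4p'
python3 -m jog '[[0,0,0,0,0,0.07,-1],[0,0,0,0,0,0,-1]]' | sed -n '2p;4p'
python3 -m jog '[[0,0,0,0,0,0.07,-1],[0,0,0,0,0,0,-1]]' | sed -n '2p;4p'
```

```text
tool_pos: [0.5881, 0.1326, 0.0062]
contact_force: [-1.2, 0.0, 5.2]
tool_pos: [0.59, 0.1326, 0.0062]
contact_force: [-0.5, -1.4, 10.9]
tool_pos: [0.5918, 0.1326, 0.0061]
contact_force: [-1.1, -0.9, 16.7]
```

```bash

python3 -m jog '[[0,0,0,0,0,-0.5,-1],[0,0,0,0,0,-1,-1],[0,0,0,0,0,-0.7,-1]]' | sed -n '2p;4p'
python3 -m jog '[[0,0,0,-0.92,-0.17,0,-1],[0,0,0,-0.92,-0.17,0,-1],[0,0,0,-0.92,-0.17,0,-1],[0,0,0,-0.92,-0.17,0,-1],[0,0,0,-0.92,-0.17,0,-1]]' | sed -n '2p;4p'
python3 - <<'E'
from h import *
st(); snap('wrist','w15'); plan([.452,.1585,-.010],down(-.3,0))
E
```

```text
tool_pos: [0.5873, 0.1327, 0.0681]
contact_force: [0.2, -0.2, 0.6]
tool_pos: [0.4481, 0.1585, 0.0667]
contact_force: [-0.2, -0.1, 0.5]
t 29.25 p [0.4481 0.1585 0.0667] x [ 1.    -0.002  0.001] z [ 0.001 -0.    -1.   ] q [ 0.18 -0.19  2.08 -0.    1.25  1.76] F [-0.2 -0.1  0.5] op 0.0002 0.0
3 rows [-0.0, 0.01, 0.02, 0.08, 0.01, 0.84]
```

```bash

python3 -m jog '[[0,0,0,0,0,0.84,-1],[0,0,0,0,0,0.84,-1],[0,0,0,0,0,0.84,-1],[0,0,0,0.6,0,0,-1],[0,0,0,0.3,0,0,-1]]' | sed -n '2p;4p'
python3 -m jog '[[0,0,0,0.2,0,0,-1],[0,0,0,0.2,0,0,-1],[0,0,0,0.3,0,0,-1],[0,0,0,0.4,0,0,-1],[0,0,0,0.5,0,0,-1]]' | sed -n '2p;4p'
python3 -m jog '[[0,0,0,0.5,0,0,-1],[0,0,0,0.5,0,0,-1],[0,0,0,0.5,0,0,-1],[0,0,0,0.5,0,0,-1],[0,0,0,0.5,0,0,-1]]' | sed -n '2p;4p'
```

```text
tool_pos: [0.4772, 0.1583, -0.0089]
contact_force: [0.5, 0.3, -0.1]
tool_pos: [0.5249, 0.1582, -0.0089]
contact_force: [-2.3, 0.5, 1.1]
tool_pos: [0.6002, 0.158, -0.0089]
contact_force: [-1.3, -0.2, 0.3]
```

```bash

python3 -m jog '[[0,0,0,0.5,0,0,-1],[0,0,0,0.5,0,0,-1],[0,0,0,0.4,0,0,-1],[0,0,0,0.2,0,0,-1],[0,0,0,0,0,0,-1]]' | sed -n '2p;4p'
python3 -m jog '[[0,0,0,0.15,0,0,-1],[0,0,0,0.15,0,0,-1],[0,0,0,0,0,0,-1]]' | sed -n '2p;4p'
python3 -m jog '[[0,0,0,0.1,0,0,-1],[0,0,0,0.1,0,0,-1]]' | sed -n '2p;4p'
```

```text
tool_pos: [0.6486, 0.1581, -0.0081]
contact_force: [-0.4, 0.1, -0.9]
tool_pos: [0.6571, 0.158, -0.0083]
contact_force: [0.2, 0.6, -0.4]
tool_pos: [0.6624, 0.158, -0.0085]
contact_force: [-2.9, 1.0, 1.6]
```

```bash

python3 -m jog '[[0,0,0,0.1,0,0,-1],[0,0,0,0.1,0,0,-1]]' | sed -n '2p;4p'
python3 -m jog '[[0,0,0,0.1,0,0,-1],[0,0,0,0,0,0,-1]]' | sed -n '2p;4p'
python3 -m jog '[[0,0,0,0.1,0,0,-1],[0,0,0,0,0,0,-1]]' | sed -n '2p;4p'
python3 -m jog '[[0,0,0,0.07,0,0,-1],[0,0,0,0,0,0,-1]]' | sed -n '2p;4p'
```

```text
tool_pos: [0.6679, 0.158, -0.0086]
contact_force: [-9.8, -0.8, 6.7]
tool_pos: [0.6675, 0.1579, -0.0087]
contact_force: [-17.0, -0.9, 11.9]
tool_pos: [0.6672, 0.1579, -0.0086]
contact_force: [-27.5, -1.5, 19.8]
tool_pos: [0.667, 0.1579, -0.0086]
contact_force: [-35.7, -1.9, 25.9]
```

```bash

python3 -m jog '[[0,0,0,-0.3,0,0,-1],[0,0,0,-1,0,0,-1],[0,0,0,-1,0,0,-1],[0,0,0,-1,0,-0.5,-1],[0,0,0,-1,0,-1,-1]]' | sed -n '2p;4p'
python3 -m jog '[[0,0,0,-0.5,0,-1,-1],[0,0,0,-0.5,0,-1,-1],[0,0,0,0,0,-1,-1],[0,0,0,0,0,0,-1],[0,0,0,0,0,0,-1]]' | sed -n '2p;4p'
python3 - <<'E'
from h import *
st(); snap('top','t16'); snap('side','s16')
a=cv2.imread('pics/s16.png').astype(int)
for k,n in((2,'R-G'),):
  d=a[...,2]-a[...,1]; g=a.sum(2)//3
  for v in range(186,250,2): print(v,''.join('r' if d[v,u]>90 else '#' if g[v,u]<60 else 'W' if d[v,u]<25 and g[v,u]>110 else 'c' for u in range(95,260,2)))
for f,g in(('s16','side0'),('t16','top0')):
  x=cv2.imread(f'pics/{f}.png').astype(int);y=cv2.imread(f'pics/{g}.png').astype(int); m=(np.abs(x-y).sum(2)>90).astype(np.uint8)
  n,l,s,c=cv2.connectedComponentsWithStats(m); print(f,[(s[i].tolist()) for i in range(1,n) if s[i,4]>12])
E
```

```text
tool_pos: [0.5459, 0.1579, 0.0352]
contact_force: [-0.2, -0.6, 0.9]
tool_pos: [0.5172, 0.1581, 0.1253]
contact_force: [-1.2, -0.3, 0.7]
t 34.67 p [0.5172 0.1581 0.1253] x [ 1.    -0.002  0.001] z [ 0.001 -0.    -1.   ] q [ 0.16 -0.09  1.88 -0.    1.35  1.73] F [-1.2 -0.3  0.7] op -0.0002 0.0
186 cccccccccccccccccccccrrrrrrrrrrrrrrrrrrrrrrrrrrrrrrrrrrrrrrr###ccrrrrrrrrrrrrrrrcWW
188 ccccccccccccccccccccrrrrrrrrrrrrrrrrrrrrrrrrrrrrrrrrrrrrrrrr###ccrrrrrrrrrrrrrrrcWW
190 ccccccccccccccccccccccccrrrrrrrrrrrrrrrrrrrrrrrrrrrrrrrrrrrr###ccrrrrrrrrrrrrrrrcWW
192 ccccccccccccccccccccccccccccrrrrrrrrrrrrrrrrrrrrrrrrrrrrrrrrcccccrrrrrrrrrrrrrrrcWW
194 ccccccccccccccccccccccccccccccccrrrrrrrrrrrrrrrrrrrrrrrrrrrrrrrrrrrrrrrrrrrrrrrrcWW
196 cccccccccccccccccccccccccccccccccccrrrrrrrrrrrrrrrrrrrrrrrrrrrrrrrrrrrrrrrrrrrrrcWW
198 ccccccccccccccccccccWWWWWccccccccccccccrrrrrrrrrrrrrrrrrrrrrrrrrrrrrrrrrrrrrrrrrcWW
200 ccccccccccccccccccWWWWWWWWWWWccccccccccccccrrrrrrrrrrrrrrrrrrrrrrrrrrrrrrrrrrrrrcWW
202 cccccccccccccccccWWWWWWWWWWWWWWWccccccccccccccrrrrrrrrrrrrrrrrrrrrrrrrrrrrrrrrrrcWW
204 ccccccccccc
[... 1909 characters left out ...]
rrrrrrrrrrc
248 rrrrrrrrrrrrrrrrrrrrrrrrrrrrrrrrrrrrrrrrrrrrrrrrrrrrrrrrrrrrrrrrrrrrrrrrrrrrrrrrrrc
s16 [[345, 0, 74, 34, 1034], [416, 0, 96, 163, 6903], [386, 19, 37, 82, 1138], [297, 27, 52, 65, 1950], [412, 35, 4, 5, 16], [336, 62, 49, 91, 2755], [190, 81, 28, 30, 113], [195, 101, 16, 8, 31], [201, 123, 23, 7, 56], [201, 127, 32, 67, 1315], [330, 147, 81, 53, 3142], [273, 159, 14, 21, 98], [420, 167, 62, 39, 597], [232, 172, 12, 12, 119], [269, 177, 5, 6, 17], [403, 201, 11, 13, 53], [414, 204, 43, 18, 370], [158, 206, 84, 49, 2521], [406, 207, 64, 47, 602]]
t16 [[160, 131, 165, 253, 19570], [340, 132, 20, 19, 261], [309, 193, 41, 14, 269], [462, 373, 30, 11, 177], [270, 377, 36, 7, 126]]
```

```bash
python3 -c "
from station import finish_job
print(finish_job())"
```

```text
the job is handed in; nothing more can be done
None
```

The job is handed in. The marker is in the trough, the eraser is pressed level in its recess, and the tray is pushed home to a firm stop with no white tray showing. The pots, pencil, car and tape roll look unmoved in the last images, and the clock read about 35 s. Two slips along the way: the jaws closed on nothing three times before gripping the marker, and the eraser caught the recess rim once, sliding the still-open tray in by about 4 mm.

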